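# Pack the chromatography columns in their wooden case and screw the lid down

### The arm

A 6-joint arm with a two-finger parallel gripper is mounted at the origin on the work surface. World frame = base frame: x ahead of the robot, y to its left, z up, the work surface at z = 0. Lengths are in mm, angles in rad, forces in N, time in s.
With the tool pointing down it reaches from about 350 to 775 mm from the base axis. Payload 7.3 kg.
Tool frame: the origin (TCP) lies on the centre line of the jaws, within the pads' length; the fingertips stand 22 mm ahead of it and the grasp point (between the pads) lies 3 mm ahead of it; z points along the fingers, y is the direction in which the jaws open and shut (so a half turn about z gives the same grasp; the last joint's range is limited). The gripper opens to 92 mm and grips with 3 to 60 N. Pads are 19 mm wide; open, the fingers measure 130 mm over their backs; the gripper's body (75 mm by 190 mm) begins 47 mm behind the grasp point.
Start: joints at [-0.146, 0.342, 1.524, -0, 1.275, -0.146], TCP at [525.017, 0.02, 248.741] pointing down, gripper open.
Joint ranges: [-2.53, 2.53], [-0.77, 2.02], [0.04, 2.7], [-1, 4.14], [0.28, 2.66], [-3.11, 3.11]. Speed limits (rad/s): [2.57, 2.57, 3.14, 3.14, 3.14, 3.14].

### API

Orientations are given as [roll, pitch, yaw] about the fixed x, y, z axes, in that order (R = Rz(yaw) Ry(pitch) Rx(roll)).
In Python, from plant import bot gives the robot as it stands.
- The arm moves only by the tool play_rows, never from a script. Its argument "moves" is one flat list of numbers, 5 for each row, row after row: the closure in counts, from 0 (fully open) to 255 (shut), then the shift along the tool's x, y, z in mm, then the turn about the tool's z in degrees. A call has 1 to 8 rows; each row is the pose to reach, as a shift and turn from the pose commanded when the call began, along the tool's axes at that moment; what a row does not reach only later rows make up. A row lasts 1/12 s, in which the tool goes at most 41.7 mm and 7.16 degrees, less where a joint would pass 70% of its speed; a pose out of reach is approached as far as the arm can. A call with a gripper value outside its range is refused whole. The fingers move at their own pace and stop on an object; the grip force is fixed at half the most. Time passes only in rows, so rows that repeat a pose let the fingers close. It gives the time, the measured TCP pose, the force and the opening at its end, in the units of the state.
- bot.get_obs(): the state, without advancing time (a new reading comes with each control period).
- bot.capture(name): name is "scene" or "side" or "wrist"; returns a dict with "color" (420x560x3 uint8, red, green, blue), "fx", "fy", "cx", "cy" (pixels), "k1" (the pictures are not rectified: a ray, as slopes to the right and down, at radius r is drawn at 1 + k1 r^2 times it, then the intrinsics apply), "world_to_cam" (4x4, takes a point from world to camera coordinates); the wrist camera has in their place "T_tool_cam" (4x4, takes a point from camera to tool coordinates, whose origin is the TCP and whose axes are the flange's). Camera axes: x right, y down, z forward; pixel columns grow to the right and rows downward; lengths in mm; the calibration is good to about 2 mm. A picture is of the moment at which its call begins: read the wrist's pose just before it. There is no depth.
- bot.close_job(): hands the job in, once; it reports no verdict.
The state is a dict: "time": time; "joint_positions": joint angles; "dq": joint speeds; "tau": joint torques, N m; "tool_pos": TCP position; "tcp_rot": TCP orientation; "contact_force": force on the tool from outside, world axes, zero at the start; "moment": the same for the moment, N m; "grip_width": finger opening in mm.
Only numpy, scipy, OpenCV 4.12 (cv2) and the standard library are available. Lean on these libraries where they do the work, as an engineer would, in place of code of your own. Each camera call takes 0.05 s, during which the arm holds its last target.

### The job

Pack the loose steel columns for transport: lay every one of them in a rest of its own in the wooden case, slide the case's lid fully shut, then drive both lid screws fully home with the screwdriver. The screws are self-tapping, so press down firmly while turning clockwise, drive them with the screwdriver only, and when both heads are down on the lid stand the screwdriver upright in its block again. Leave the bowl, the bottle and the carton alone.

Things in the scene. Friction and masses are not known exactly. Their poses are not given: they have to be found in the camera images.
- case: Open wooden case fixed on the bench, 222 mm (x) by 240 mm (y = -115 to +125) by 66 mm high; origin on the bench, z up. Inside x = -102 to +102, floor 8 mm thick, open well y = -30 to +115 mm; foam 40 mm high fills the rest of it at the -y end. The lid slides in and out over the lower (48 mm) -y end wall, which also takes the lid screws.
- rest0 (a point): Rest 0 of four (case x = -69 mm, y = 48): where a column's middle lies, 31 mm above the bench, axes as the case's; the column lies along y, middle within 12 mm of here. A rest is a notch in two strips 12 mm thick, 29 mm either side of here, crests 41 mm above the bench; between the strips there is room for fingers down to the case floor (8 mm). Rests are 46 mm apart.
- rest1 (a point): Rest 1 of four (case x = -23 mm, y = 48): where a column's middle lies, 31 mm above the bench, axes as the case's; the column lies along y, middle within 12 mm of here. A rest is a notch in two strips 12 mm thick, 29 mm either side of here, crests 41 mm above the bench; between the strips there is room for fingers down to the case floor (8 mm). Rests are 46 mm apart.
- rest2 (a point): Rest 2 of four (case x = 23 mm, y = 48): where a column's middle lies, 31 mm above the bench, axes as the case's; the column lies along y, middle within 12 mm of here. A rest is a notch in two strips 12 mm thick, 29 mm either side of here, crests 41 mm above the bench; between the strips there is room for fingers down to the case floor (8 mm). Rests are 46 mm apart.
- rest3 (a point): Rest 3 of four (case x = 69 mm, y = 48): where a column's middle lies, 31 mm above the bench, axes as the case's; the column lies along y, middle within 12 mm of here. A rest is a notch in two strips 12 mm thick, 29 mm either side of here, crests 41 mm above the bench; between the strips there is room for fingers down to the case floor (8 mm). Rests are 46 mm apart.
- lid (a joint): Flat plywood lid, 200 x 230 x 12 mm, sliding in the case's side walls, top face 60 mm above the bench. Value in m: 0 fully shut; grows as the lid slides out along the case's -y, up to 0.145; starts open by 0.136 or more, clear of the rests. About 7 N of friction; stays where it is left.
- lid_grip (a point): In the wooden grip bar on the lid, on its centre line, 74 mm above the bench. The bar is 70 mm long along the case's x, 14 mm thick along the slide direction (the case's y), and stands on the lid from 60 to 84 mm above the bench. Axes as the case's; moves with the lid, 40 mm inside its -y edge.
- column0: Steel column, 114 mm long along its own y, origin on its axis at mid-length: tube 14 mm in diameter, bare for 78 mm in the middle, with a hexagonal end fitting (20 mm across flats, 18 mm long) at each end. About 0.12 kg. Lies on the bench with its axis 10 mm up. Two to four of columns 0 to 3 are present, all alike.
- column1: Steel column, 114 mm long along its own y, origin on its axis at mid-length: tube 14 mm in diameter, bare for 78 mm in the middle, with a hexagonal end fitting (20 mm across flats, 18 mm long) at each end. About 0.12 kg. Lies on the bench with its axis 10 mm up. Two to four of columns 0 to 3 are present, all alike.
- column2: Steel column, 114 mm long along its own y, origin on its axis at mid-length: tube 14 mm in diameter, bare for 78 mm in the middle, with a hexagonal end fitting (20 mm across flats, 18 mm long) at each end. About 0.12 kg. Lies on the bench with its axis 10 mm up. Two to four of columns 0 to 3 are present, all alike.
- column3: Steel column, 114 mm long along its own y, origin on its axis at mid-length: tube 14 mm in diameter, bare for 78 mm in the middle, with a hexagonal end fitting (20 mm across flats, 18 mm long) at each end. About 0.12 kg. Lies on the bench with its axis 10 mm up. Two to four of columns 0 to 3 are present, all alike.
- screw0: Self-tapping lid screw 0, steel, upright in the lid 15 mm from its -y edge, at case x = -75 mm; moves with the lid. Origin at the centre of the head's underside, z up, x along its slot. Head: flange 28 mm wide, 3 mm thick, on it a hub 24 mm wide and 11.5 mm high, a collar (inside 19 mm wide) round a straight flared slot whose flanks rise at 35 degrees from its bottom line.
- screw1: Self-tapping lid screw 1, steel, upright in the lid 15 mm from its -y edge, at case x = +75 mm; moves with the lid. Origin at the centre of the head's underside, z up, x along its slot. Head: flange 28 mm wide, 3 mm thick, on it a hub 24 mm wide and 11.5 mm high, a collar (inside 19 mm wide) round a straight flared slot whose flanks rise at 35 degrees from its bottom line.
- screw0_recess (a point): Middle of the bottom line of screw 0's slot, 4 mm above the head's underside: 71 mm above the bench at the start, 64 mm when home. The driver's blade must lie along the slot (either way round). It bites only while pressed down firmly: 15 to 20 N is right, under about 8 N it rides up the flanks and slips out. Lift it to turn back for another stroke.
- screw1_recess (a point): Middle of the bottom line of screw 1's slot, 4 mm above the head's underside: 71 mm above the bench at the start, 64 mm when home. The driver's blade must lie along the slot (either way round). It bites only while pressed down firmly: 15 to 20 N is right, under about 8 N it rides up the flanks and slips out. Lift it to turn back for another stroke.
- screw0_feed (a joint): How far screw 0 has gone down, m: 0 at the start (head 7 mm clear of the lid), 0.007 fully home (head on the lid). It sinks 1 mm per radian turned clockwise seen from above, 7.0 rad in all; anticlockwise in the slot unscrews it. It resists turning with about 0.08 N m and stays where it is left.
- screw1_feed (a joint): How far screw 1 has gone down, m: 0 at the start (head 7 mm clear of the lid), 0.007 fully home (head on the lid). It sinks 1 mm per radian turned clockwise seen from above, 7.0 rad in all; anticlockwise in the slot unscrews it. It resists turning with about 0.08 N m and stays where it is left.
- driver: T-handled screwdriver, 134 mm long, 0.12 kg, starts standing upright in the block. Origin at the middle of the blade's edge, z up along the shank. Wedge-shaped blade 14 mm wide along its x, steel shank 8 mm thick to 60 mm; black handle: collar 36 mm wide from 60 to 66 mm, stem 20 mm thick, then the crossbar along x, 100 mm long, 22 mm thick (y), from 112 to 134 mm.
- block: Wooden tool block fixed on the bench, 80 x 70 mm, 62 mm high, origin at the centre of its underside. An upright hole of 28 mm goes right through its centre; the driver stands in it, turned any way, with its collar on the block's top and its blade 2 mm above the bench. Five short bits stand 12 mm out of the top, 33 mm from the hole towards the block's +x.
- bowl: White porcelain bowl, 96 mm wide and 42 mm high, to be left alone. Origin at the centre of its underside.
- bottle: Brown glass bottle, 68 mm in diameter and 150 mm high, to be left alone. Origin at the centre of its underside.
- carton: Cardboard box, 130 x 80 x 45 mm, to be left alone. Origin at the centre of its underside.
Things that resemble listed ones, but are neither listed nor needed, are in the scene too. What is shaped like the driver but blue is not meant.

How it is judged:
By the outcome, as a careful person would: the job done as asked, in the order asked, and still so for the second after the job is handed in, with the robot touching nothing.
Of column0, column1, column2, column3 only 2 to 4 are there at a start; the rules pass over those that are not, and their reading is None.
At some moment in a run one of column0, column1, column2, column3 may be knocked a few centimetres aside while the robot is not near it.
It also fails if it takes over 210 s, if anything falls off the work surface, if the arm or the gripper's body presses on something with over 40 N, if the wrist force passes 120 N, or if a joint passes its speed limit or range.

## Working session

There is one attempt and no reset: what is moved stays moved. The work goes in short steps, Python scripts to look and compute and a tool call to move; the robot and the scene stay as the last step left them, time stands still between calls to the robot, and variables do not carry over. Pictures are saved under pics/ and viewed, and the job is handed in when it is done.

Besides the shell and the picture viewer there is one more tool, called after "Emit:" by a JSON object that holds its "method" and its "body", one argument or row to a line. play_rows: Moves the arm, as the interface text tells. Its arguments: {"type":"object","properties":{"moves":{"type":"array","items":{"type":"number"}}},"required":["moves"]}

```bash
ls; mkdir -p pics; python3 - <<'E'
from plant import bot
import cv2
print(bot.get_obs())
for n in ["scene","side","wrist"]:
    c=bot.capture(n)
    print(n,{k:v for k,v in c.items() if k!="color"})
    cv2.imwrite(f"pics/{n}0.png",c["color"][:,:,::-1])
E
```

```text
pics
{'time': 0.0, 'joint_positions': array([-1.45983997e-01,  3.42730994e-01,  1.52502076e+00,  3.14934433e-05,
        1.27537663e+00, -1.46007724e-01]), 'dq': array([-0.00034496,  0.00185285, -0.00167473, -0.00260755,  0.00024382,
        0.00017316]), 'tau': array([ 7.61924657e-04, -4.31245601e+01, -2.44219762e+01,  7.17750052e-02,
        5.59406646e-02, -1.04314388e-04]), 'tool_pos': array([5.24632360e+02, 9.37304819e-02, 2.48039332e+02]), 'tcp_rot': array([-3.14007765e+00, -2.53225973e-04,  1.57081067e+00]), 'contact_force': array([-0.70329859,  0.39574431, -0.87924643]), 'moment': array([-0.00879934,  0.0390487 , -0.03759487]), 'grip_width': 91.9924365904484}
scene {'fx': 382.53185834086565, 'fy': 382.53185834086565, 'cx': 278.9713931150091, 'cy': 208.14018469524834, 'k1': 0.017623382328688573, 'world_to_cam': array([[ 2.09454208e-01,  9.77623932e-01,  1.95033948e-02,
        -4.03207880e+01],
       [ 7.41176229e-01, -1.45722534e-01, -6.55303549e-01,
        -3.78674689e+02],
       [-6.37798348e-01,  1.51711539e-01, -7.55113817e-01,
         1.47084466e+03],
       [ 0.0000
[... 358 characters left out ...]
00e-01,
         4.03907487e+02],
       [ 7.67135060e-01, -4.96112728e-02, -6.39564321e-01,
         1.38198536e+03],
       [ 0.00000000e+00,  0.00000000e+00,  0.00000000e+00,
         1.00000000e+00]])}
wrist {'fx': 303.45228497132007, 'fy': 303.45228497132007, 'cx': 275.89453197919687, 'cy': 209.55606716437387, 'k1': 0.010616606794749227, 'T_tool_cam': array([[-6.15836762e-04, -9.67750889e-01, -2.51908390e-01,
         6.83179494e+01],
       [ 9.99999774e-01, -5.28364991e-04, -4.14876745e-04,
        -2.12320788e-01],
       [ 2.68397764e-04, -2.51908589e-01,  9.67750996e-01,
        -1.33822475e+02],
       [ 0.00000000e+00,  0.00000000e+00,  0.00000000e+00,
         1.00000000e+00]])}
```

View pics/scene0.png

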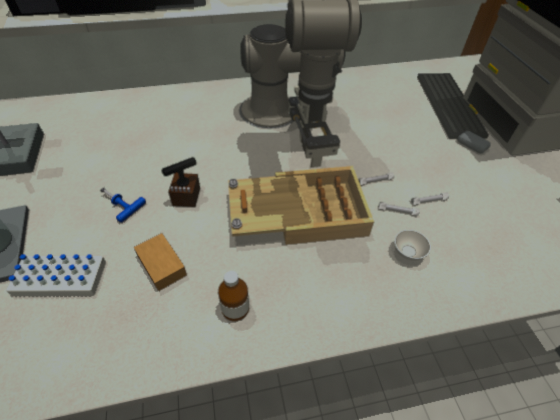

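View pics/side0.png

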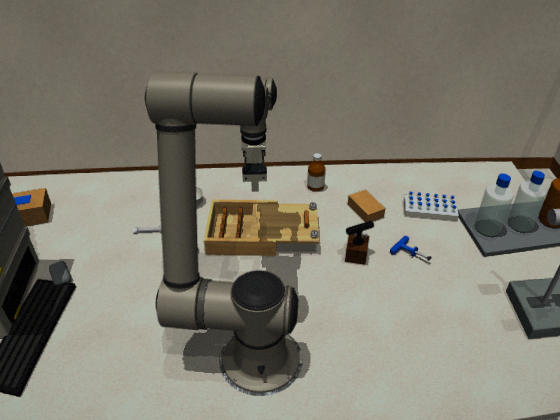

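View pics/wrist0.png

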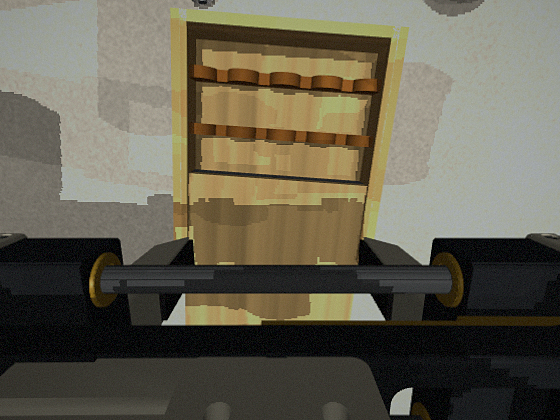

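```bash
cat > h.py <<'E'
import numpy as np, cv2
from scipy.spatial.transform import Rotation as Ro
from plant import bot
def Rt(o): return Ro.from_euler('xyz',o["tcp_rot"]).as_matrix()
def cam(name):
    o=bot.get_obs(); c=bot.capture(name)
    K=np.array([[c["fx"],0,c["cx"]],[0,c["fy"],c["cy"]],[0,0,1.]]); c["K"]=K
    c["D"]=np.array([c["k1"],0,0,0,0.])
    if name=="wrist":
        T=np.eye(4);T[:3,:3]=Rt(o);T[:3,3]=o["tool_pos"]
        c["C2W"]=T@c["T_tool_cam"]
    else: c["C2W"]=np.linalg.inv(c["world_to_cam"])
    c["W2C"]=np.linalg.inv(c["C2W"])
    return c
def ray(c,uv):
    uv=np.array(uv,float).reshape(-1,1,2)
    p=cv2.undistortPoints(uv,c["K"],c["D"]).reshape(-1,2)
    d=np.c_[p,np.ones(len(p))]@c["C2W"][:3,:3].T
    return c["C2W"][:3,3],d
def onz(c,uv,z):
    o,d=ray(c,uv); z=np.broadcast_to(z,(len(d),))
    return o+d*((z-o[2])/d[:,2])[:,None]
def proj(c,P):
    P=np.array(P,float).reshape(-1,3)
    r=cv2.Rodrigues(c["W2C"][:3,:3])[0]
    return cv2.projectPoints(P,r,c["W2C"][:3,3],c["K"],c["D"])[0].reshape(-1,2)
def crop(c,x0,x1,y0,y1,s,fn):
    im=c["color"][y0:y1,x0:x1,::-1]
    cv2.imwrite("pics/"+fn,cv2.resize(im,None,fx=s,fy=s,interpolation=cv2.INTER_CUBIC))
def state():
    o=bot.get_obs(); print("t",round(o["time"],2),"tcp",o["tool_pos"].round(1),"rot",np.degrees(o["tcp_rot"]).round(2),"F",o["contact_force"].round(1),"M",o["moment"].round(2),"w",round(o["grip_width"],1),"q",o["joint_positions"].round(2))
    return o
def go(P,yaw=None,o=None):
    """shift in tool axes to reach world TCP P, turn deg for tool-x yaw (deg)"""
    o=o or bot.get_obs(); R=Rt(o)
    d=R.T@(np.array(P,float)-o["tool_pos"])
    y0=np.degrees(o["tcp_rot"][2]); t=0
    if yaw is not None: t=-((yaw-y0+180)%360-180)
    print("shift",d.round(1),"turn",round(t,1))
E
python3 - <<'E'
from h import *
c=cam("scene")
crop(c,90,290,140,320,4,"sA.png"); crop(c,270,460,150,270,4,"sB.png")
for p in [(376,179),(398,209),(430,199),(411,249),(182,190),(122,203)]:
    print(p,onz(c,p,10).round(0))
E
```

```text
(376, 179) [[446. 261.  10.]]
(398, 209) [[578. 278.  10.]]
(430, 199) [[559. 391.  10.]]
(411, 249) [[720. 254.  10.]]
(182, 190) [[ 378. -343.   10.]]
(122, 203) [[ 398. -518.   10.]]
```

View pics/sA.png

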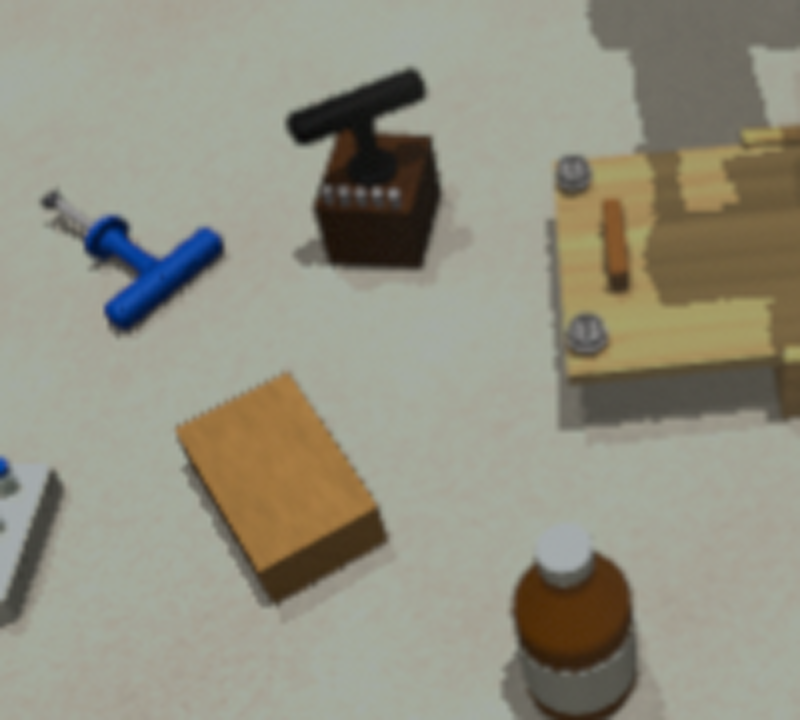

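View pics/sB.png

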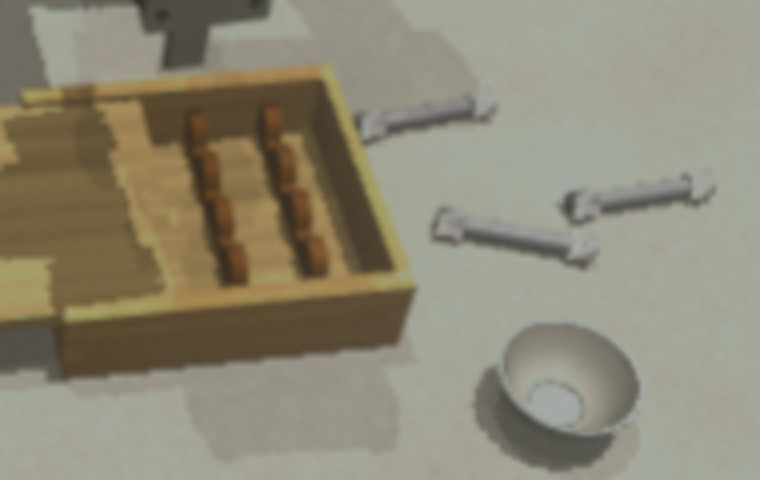

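```bash
python3 - <<'E'
from h import *
s=cam("scene");w=cam("wrist")
# case outer rim corners scene crop coords /4 + offset
A=np.array([[325,67],[413,285],[65,315],[22,97]])/4+[270,150]
print("scene rim",onz(s,A,66).round(1))
print("wrist rim",onz(w,[[172,10],[408,28]],66).round(1))
sc=np.array([[573,163],[587,325]])/4+[90,140]
print("screw tops",onz(s,sc,81).round(1))
# columns: mask
im=cv2.cvtColor(s["color"],cv2.COLOR_RGB2HSV)
crop(s,355,460,165,220,7,"cols.png")
crop(w,160,420,0,200,3,"w1.png")
E
```

```text
scene rim [[432.5 173.5  66. ]
 [648.5 160.8  66. ]
 [627.9 -75.   66. ]
 [420.6 -60.8  66. ]]
wrist rim [[429.4 174.8  66. ]
 [646.9 159.9  66. ]]
screw tops [[ 439.  -189.    81. ]
 [ 589.6 -199.9   81. ]]
```

View pics/cols.png

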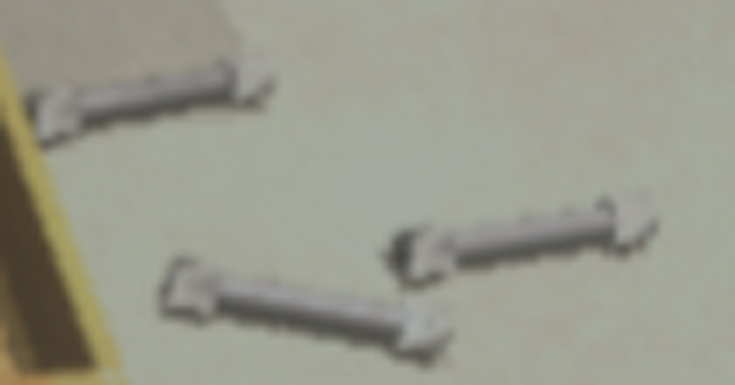

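View pics/w1.png

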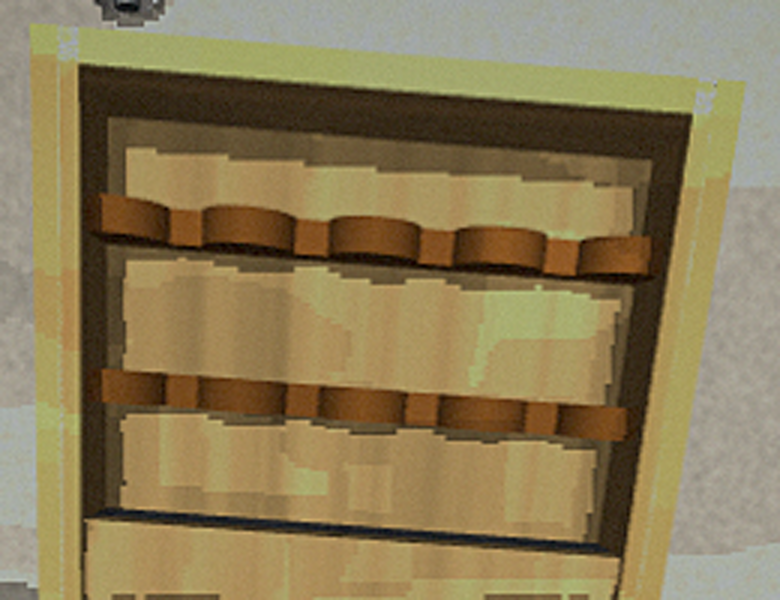

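Emit:
{"method": "play_rows", "body": {
  "moves": [0,40,0,-10,0,0,80,0,-20,0,0,120,0,-30,0,0,160,0,-40,0,0,200,0,-50,0,0,200,0,-50,0,0,200,0,-50,0,0,200,0,-50,0]
}}

```text
time: 0.97
tool_pos: [524.8, 199.7, 298.2]
tcp_rot: [-3.141, 0.001, 1.571]
contact_force: [0.3, -0.2, 0.4]
grip_width: 91.9
```

```bash
python3 - <<'E'
from h import *
state()
w=cam("wrist");crop(w,0,560,0,420,1.4,"w2.png")
E
```

```text
t 0.97 tcp [524.8 199.7 298.2] rot [-1.7996e+02  5.0000e-02  9.0040e+01] F [ 0.3 -0.2  0.4] M [ 0.01  0.02 -0.01] w 91.9 q [ 0.23  0.38  1.33 -0.    1.43  0.23]
```

View pics/w2.png

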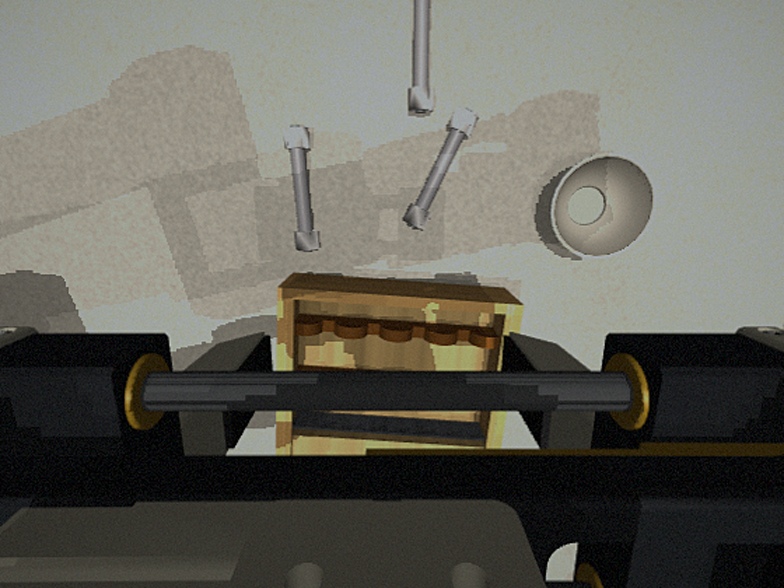

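```bash
python3 - <<'E'
from h import *
w=cam("wrist");crop(w,190,350,0,185,4,"w3.png"); crop(w,180,400,180,330,3.5,"w4.png")
E
```

```text
(no output)
```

View pics/w3.png

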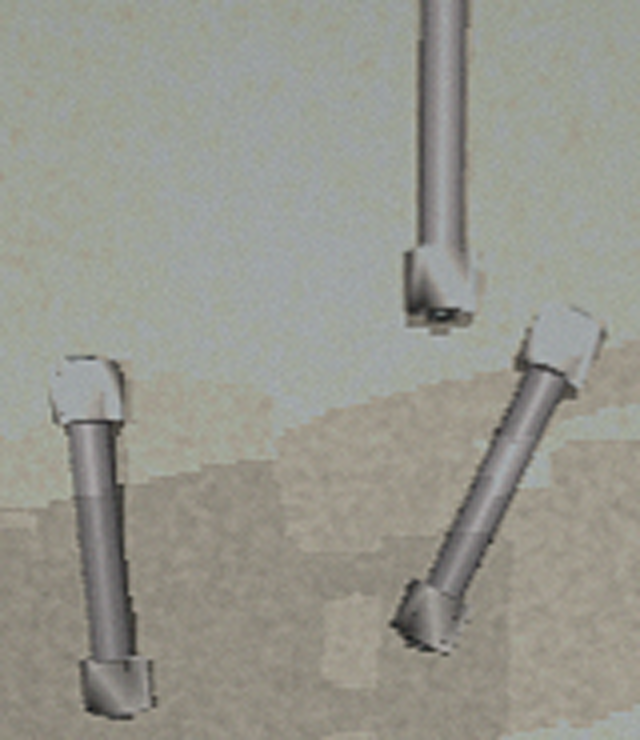

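View pics/w4.png

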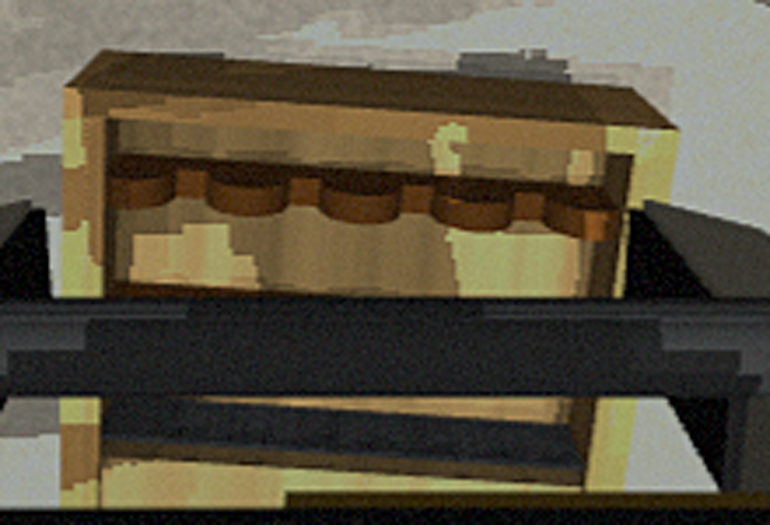

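```bash
python3 - <<'E'
from h import *
w=cam("wrist");s=cam("scene")
for n,p in dict(A=[(95,420),(112,660)],B=[(548,370),(446,592)],C=[(442,100),(443,252)]).items():
    P=onz(w,np.array(p)/4+[190,0],11); d=P[0]-P[1]
    print(n,P.round(1).tolist(),"mid",P.mean(0).round(1),"len",np.linalg.norm(d).round(1),"ang",np.degrees(np.arctan2(d[1],d[0])).round(1))
for n,p in dict(A=[(78,105),(225,82)],B=[(218,290),(400,330)],C=[(450,253),(605,224)]).items():
    P=onz(s,np.array(p)/7+[355,165],11); d=P[1]-P[0]
    print("scene",n,"mid",P.mean(0).round(1),"len",np.linalg.norm(d).round(1),"ang",np.degrees(np.arctan2(d[1],d[0])).round(1))
C=onz(w,np.array([[63,87],[680,130]])/3.5+180,66); print(C.round(1))
C=onz(w,np.array([[103,50],[630,85]])/3.5+180,0); print(C.round(1))
E
```

```text
A [[442.9, 299.3, 11.0], [444.5, 220.9, 11.0]] mid [443.7 260.1  11. ] len 78.4 ang 91.1
B [[591.0, 314.3, 11.0], [559.3, 243.6, 11.0]] mid [575.1 279.   11. ] len 77.5 ang 65.8
C [[555.1, 392.3, 11.0], [556.2, 349.5, 11.0]] mid [555.7 370.9  11. ] len 42.8 ang 91.5
scene A mid [444.6 263.9  11. ] len 71.5 ang 91.0
scene B mid [580.3 280.5  11. ] len 75.8 ang 61.7
scene C mid [560.4 391.2  11. ] len 74.3 ang 92.1
[[427.7 177.7  66. ]
 [647.6 161.4  66. ]]
[[427.8 177.4   0. ]
 [647.3 162.    0. ]]
```

Emit:
{"method": "play_rows", "body": {
  "moves": [60,30,-40,80,-1,60,60,-81,190,-1,60,60,-81,190,-1,60,60,-81,190,-1,60,60,-81,190,-1,60,60,-81,190,-1,60,60,-81,190,-1,60,60,-81,190,-1]
}}

```text
time: 1.83
tool_pos: [445.6, 259.7, 109.9]
tcp_rot: [3.14, -0.0, 1.588]
contact_force: [1.1, 0.3, 1.6]
grip_width: 70.0
```

```bash
python3 - <<'E'
from h import *
o=state(); go([443.7,260.1,25],91,o)
w=cam("wrist");crop(w,0,560,0,420,1.4,"w5.png")
E
```

```text
t 1.83 tcp [445.6 259.7 109.9] rot [ 1.7988e+02 -2.0000e-02  9.0970e+01] F [1.1 0.3 1.6] M [-0.02 -0.01  0.  ] w 70.0 q [ 0.38  0.48  1.74 -0.    0.92  0.36]
shift [ 0.4 -2.1 84.9] turn -0.0
```

View pics/w5.png

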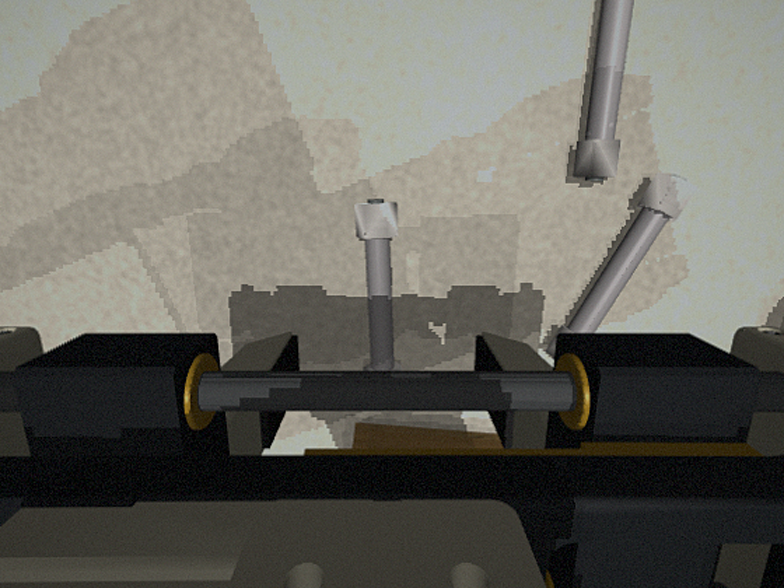

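Emit:
{"method": "play_rows", "body": {
  "moves": [60,0,0,40,0,60,0,0,70,0,60,0,0,83,0,60,0,0,83,0,255,0,0,83,0,255,0,0,83,0,255,0,0,83,0,255,0,0,83,0]
}}

```text
time: 2.55
tool_pos: [445.2, 260.3, 27.3]
tcp_rot: [3.138, -0.001, 1.588]
contact_force: [0.0, -0.3, 0.5]
grip_width: 48.3
```

Emit:
{"method": "play_rows", "body": {
  "moves": [255,0,0,0,0,255,0,0,0,0,255,0,0,0,0,255,0,0,0,0,255,0,0,-40,0,255,0,0,-80,0,255,0,0,-110,0,255,0,0,-110,0]
}}

```text
time: 3.22
tool_pos: [447.1, 261.4, 141.6]
tcp_rot: [3.131, -0.004, 1.589]
contact_force: [1.5, 0.5, 0.2]
grip_width: 0.6
```

```bash
python3 - <<'E'
from h import *
o=state()
w=cam("wrist");crop(w,0,560,0,420,1.4,"w6.png")
E
```

```text
t 3.22 tcp [447.1 261.4 141.6] rot [179.41  -0.23  91.01] F [1.5 0.5 0.2] M [-0.   -0.07 -0.02] w 0.6 q [0.38 0.44 1.7  0.   0.99 0.36]
```

View pics/w6.png

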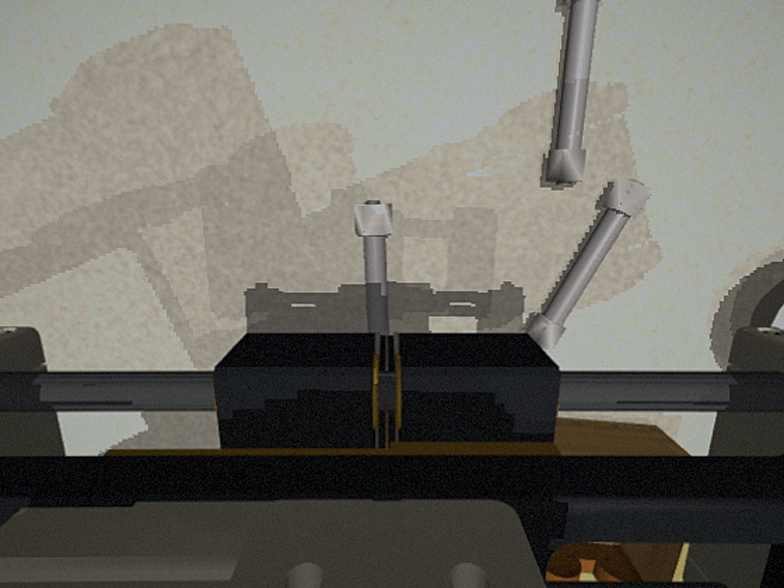

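Emit:
{"method": "play_rows", "body": {
  "moves": [130,-1,-2,10,0,130,-1,-2,10,0,130,-1,-2,10,0,130,-1,-2,10,0,130,-1,-2,40,0,130,-1,-2,80,0,130,-1,-2,80,0,130,-1,-2,80,0]
}}

```text
time: 3.93
tool_pos: [440.7, 258.4, 54.3]
tcp_rot: [-3.136, 0.002, 1.588]
contact_force: [-0.8, -0.0, 0.8]
grip_width: 44.2
```

```bash
python3 - <<'E'
from h import *
o=state(); go([443.7,260.1,25],91,o)
w=cam("wrist");crop(w,0,560,0,420,1.4,"w7.png")
E
```

```text
t 3.93 tcp [440.7 258.4  54.3] rot [-1.7971e+02  1.1000e-01  9.1000e+01] F [-0.8 -0.   0.8] M [-0.01 -0.02 -0.02] w 44.2 q [ 0.38  0.56  1.79 -0.    0.79  0.36]
shift [ 1.7  3.2 29.3] turn -0.0
```

View pics/w7.png

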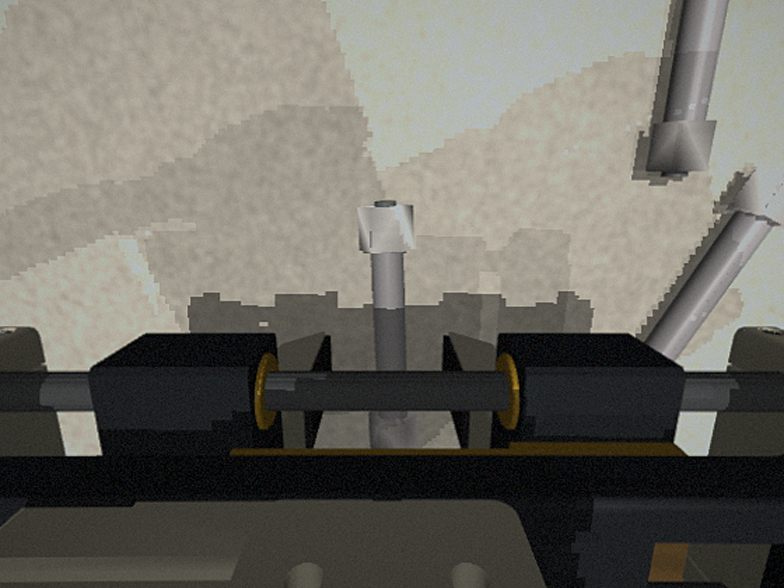

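Emit:
{"method": "play_rows", "body": {
  "moves": [130,2,2,28,0,130,2,2,28,0,255,2,2,28,0,255,2,2,28,0,255,2,2,28,0,255,2,2,28,0,255,2,2,28,0,255,2,2,28,0]
}}

```text
time: 4.65
tool_pos: [444.2, 261.1, 28.6]
tcp_rot: [3.141, -0.0, 1.589]
contact_force: [-1.2, -0.6, 6.8]
grip_width: 13.2
```

Emit:
{"method": "play_rows", "body": {
  "moves": [255,0,0,0,0,255,0,0,0,0,255,0,0,-20,0,255,0,0,-60,0,255,0,0,-100,0,255,0,0,-100,0]
}}

```text
time: 5.15
tool_pos: [447.6, 262.6, 134.6]
tcp_rot: [3.13, -0.004, 1.588]
contact_force: [1.8, 0.7, -1.5]
grip_width: 13.0
```

```bash
python3 - <<'E'
from h import *
o=state()
w=cam("wrist");crop(w,0,560,0,420,1.4,"w8.png")
E
```

```text
t 5.15 tcp [447.6 262.6 134.6] rot [179.33  -0.26  91.01] F [ 1.8  0.7 -1.5] M [ 0.05 -0.09 -0.06] w 13.0 q [ 0.38  0.45  1.71 -0.    0.97  0.37]
```

View pics/w8.png

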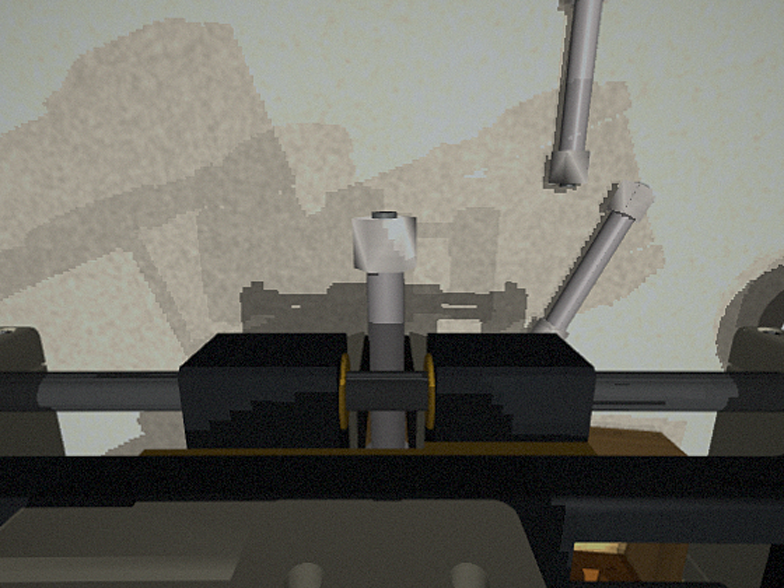

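```bash
python3 - <<'E'
from h import *
w=cam("wrist"); o=bot.get_obs()
p=onz(w,[(276,193.5)],o["tool_pos"][2]-17.5)[0]
print("hexstart in tool",(Rt(o).T@(p-o["tool_pos"])).round(1))
T=np.eye(4);T[:3,:3]=Ro.from_euler('xyz',[-3.14007765,-2.5e-4,1.57081067]).as_matrix();T[:3,3]=[524.632,.094,248.04]
w["C2W"]=T@w["T_tool_cam"]
far=onz(w,np.array([(186,228),(312,238),(437,248),(561,257)])/3+[160,0],24)
near=onz(w,np.array([(182,388),(301,397),(420,405),(540,414)])/3+[160,0],24)
print(far.round(1),near.round(1))
m=(far+near)/2; src=np.array([(-69,48),(-23,48),(23,48),(69,48)],float)
S=np.r_[src+[0,29],src-[0,29]]; D=np.r_[far,near][:,:2]
ms,md=S.mean(0),D.mean(0); H=(S-ms).T@(D-md); U,_,V=np.linalg.svd(H); R=V.T@U.T
print("ang",np.degrees(np.arctan2(R[1,0],R[0,0])),"O",md-R@ms,"res",(S@R.T+md-R@ms-D).round(1))
print("rests",(src@R.T+md-R@ms).round(1))
E
```

```text
hexstart in tool [37.5  1.4 17.6]
[[465.2 125.9  24. ]
 [511.  122.6  24. ]
 [556.7 119.1  24. ]
 [602.1 116.   24. ]] [[461.1  69.8  24. ]
 [506.2  66.5  24. ]
 [551.6  63.5  24. ]
 [597.5  60.1  24. ]]
ang -4.264106314246756 O [527.84422701  45.05648397] res [[-0.4  1. ]
 [-0.4  1. ]
 [-0.2  1. ]
 [ 0.2  0.7]
 [-0.6 -0.6]
 [ 0.1 -0.7]
 [ 0.6 -1.2]
 [ 0.6 -1.2]]
rests [[462.6  98.1]
 [508.5  94.6]
 [554.3  91.2]
 [600.2  87.8]]
```

```bash
python3 - <<'E'
from h import *
o=state(); go([508.5,96,110],85.8,o)
E
```

```text
t 5.25 tcp [444.8 261.3 129.3] rot [ 1.7979e+02 -8.0000e-02  9.1000e+01] F [-0.5 -0.3 -1.8] M [-0.01  0.03 -0.01] w 13.2 q [ 0.38  0.45  1.72 -0.    0.97  0.37]
shift [-166.5   60.7   19.3] turn 5.2
```

Emit:
{"method": "play_rows", "body": {
  "moves": [255,-40,15,0,1,255,-80,30,0,3,255,-120,45,10,5.2,255,-150,55,15,5.2,255,-166,60,19,5.2,255,-166,60,19,5.2,255,-166,60,19,5.2,255,-166,60,19,5.2]
}}

```text
time: 5.92
tool_pos: [506.0, 96.7, 107.8]
tcp_rot: [-3.139, -0.0, 1.498]
contact_force: [0.4, -0.0, -0.8]
grip_width: 13.0
```

```bash
python3 - <<'E'
from h import *
o=state(); go([508.5,96,49],85.8,o)
E
```

```text
t 5.92 tcp [506.   96.7 107.8] rot [-179.87   -0.     85.8 ] F [ 0.4 -0.  -0.8] M [ 0.01  0.04 -0.01] w 13.0 q [0.04 0.49 1.74 0.   0.92 0.11]
shift [-0.5  2.7 58.8] turn 0.0
```

Emit:
{"method": "play_rows", "body": {
  "moves": [255,0,3,0,0,255,0,2.5,20,0,255,0,2.5,35,0,255,0,2.5,45,0,255,0,2.5,50,0,255,0,2.5,55,0,255,0,2.5,55,0]
}}

```text
time: 6.5
tool_pos: [509.1, 96.3, 53.2]
tcp_rot: [-3.141, 0.0, 1.498]
contact_force: [-0.4, 0.5, -1.1]
grip_width: 12.8
```

```bash
python3 - <<'E'
from h import *
o=state(); go([508.5,96,49],85.8,o)
c=cam("wrist");crop(c,0,560,0,420,1.4,"w9.png")
c=cam("scene");crop(c,270,400,150,260,6,"s9.png")
E
```

```text
t 6.5 tcp [509.1  96.3  53.2] rot [-1.7996e+02  1.0000e-02  8.5840e+01] F [-0.4  0.5 -1.1] M [ 0.04 -0.06 -0.  ] w 12.8 q [ 0.04  0.57  1.77 -0.    0.8   0.11]
shift [-0.4 -0.6  4.2] turn 0.0
```

View pics/w9.png

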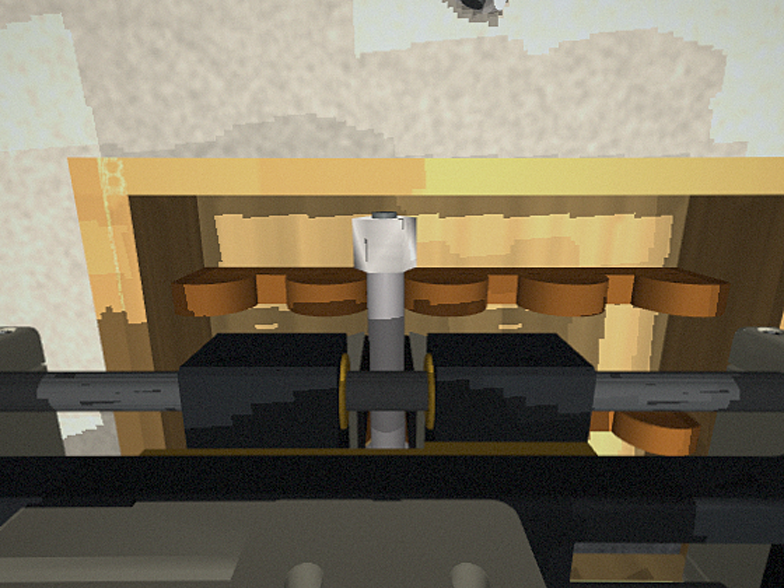

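View pics/s9.png

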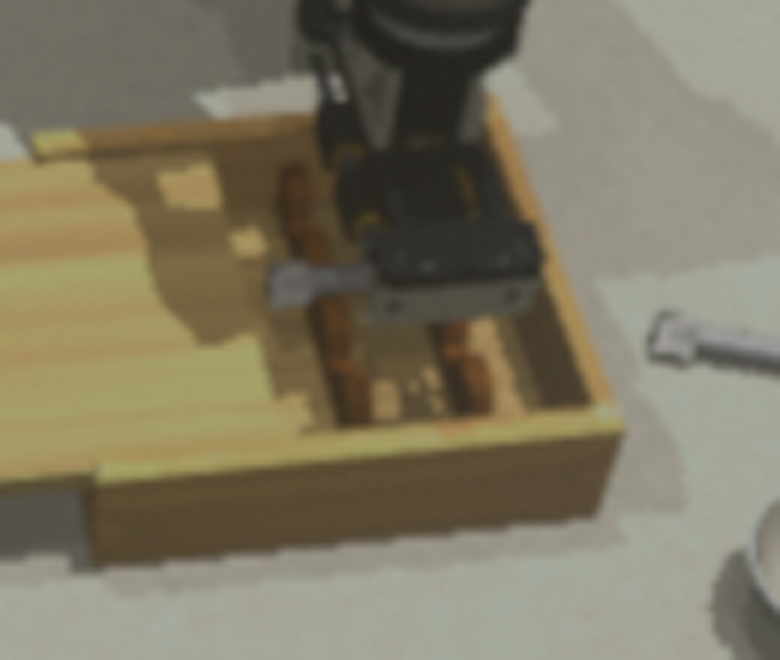

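Column is over rest 1's notch; lower the last 4–5 mm and release.

Emit:
{"method": "play_rows", "body": {
  "moves": [255,0,0,2,0,255,0,0,4.5,0,255,0,0,4.5,0,210,0,0,4.5,0,195,0,0,4.5,0,195,0,0,4.5,0,195,0,0,0,0,195,0,0,-30,0]
}}

```text
time: 7.27
tool_pos: [506.7, 95.7, 80.5]
tcp_rot: [-3.133, 0.001, 1.497]
contact_force: [-0.7, 0.6, 0.3]
grip_width: 21.4
```

Emit:
{"method": "play_rows", "body": {
  "moves": [180,0,0,-40,0,150,0,0,-80,0,130,0,0,-80,0,130,0,0,-80,0]
}}

```text
time: 7.6
tool_pos: [510.8, 96.0, 166.4]
tcp_rot: [3.135, -0.001, 1.498]
contact_force: [-0.3, -0.1, 0.3]
grip_width: 41.9
```

```bash
python3 - <<'E'
from h import *
o=state(); go([575,279,110],66,o)
c=cam("wrist");crop(c,0,560,0,420,1.4,"w10.png")
E
```

```text
t 7.6 tcp [510.8  96.  166.4] rot [ 1.7965e+02 -4.0000e-02  8.5800e+01] F [-0.3 -0.1  0.3] M [-0.03 -0.05 -0.02] w 41.9 q [ 0.04  0.41  1.66 -0.    1.06  0.11]
shift [187.2  50.3  56.8] turn 19.8
```

View pics/w10.png

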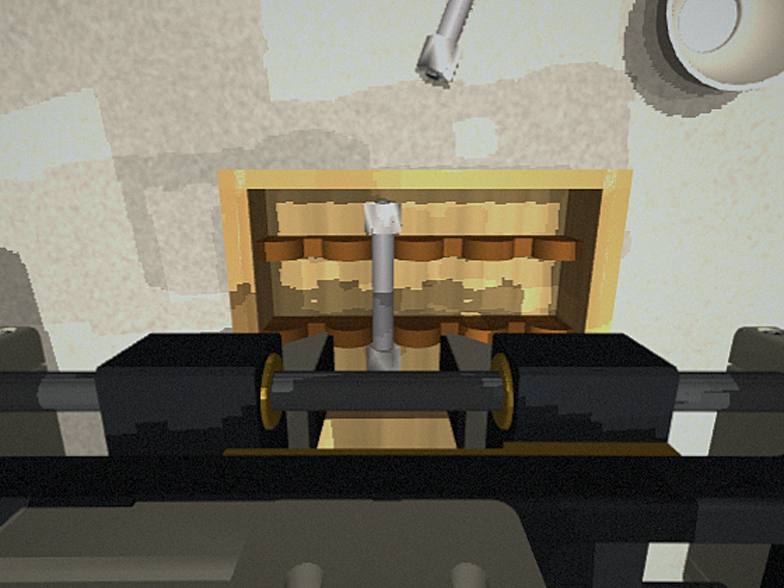

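Emit:
{"method": "play_rows", "body": {
  "moves": [130,40,11,0,4,130,80,22,10,8,130,120,33,25,13,130,160,44,45,18,130,188,50,56,20,130,188,50,56,20,130,188,50,56,20]
}}

```text
time: 8.23
tool_pos: [571.2, 280.9, 103.8]
tcp_rot: [-3.137, 0.004, 1.152]
contact_force: [-1.4, 0.5, -0.3]
grip_width: 45.0
```

```bash
python3 - <<'E'
from h import *
o=state(); go([575,279,28],66,o)
c=cam("wrist");crop(c,0,560,0,420,1.4,"w11.png")
E
```

```text
t 8.23 tcp [571.2 280.9 103.8] rot [-179.74    0.25   65.98] F [-1.4  0.5 -0.3] M [-0.06  0.07 -0.01] w 45.0 q [ 0.34  0.68  1.37 -0.    1.1   0.76]
shift [ 0.2  4.6 75.7] turn -0.0
```

View pics/w11.png

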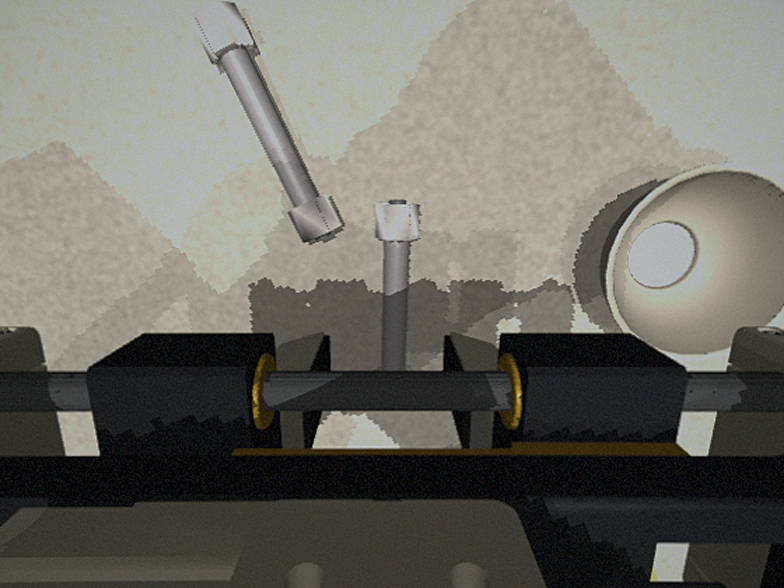

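Emit:
{"method": "play_rows", "body": {
  "moves": [130,0,3,30,0,130,0,3,60,0,130,0,3,77,0,255,0,3,77,0,255,0,3,77,0,255,0,3,77,0,255,0,3,77,0,255,0,3,77,0]
}}

```text
time: 8.95
tool_pos: [576.7, 278.6, 32.6]
tcp_rot: [3.139, -0.002, 1.148]
contact_force: [-1.2, 0.2, 1.0]
grip_width: 16.5
```

Emit:
{"method": "play_rows", "body": {
  "moves": [255,0,0,0,0,255,0,0,0,0,255,0,0,0,0,255,0,0,0,0,255,0,0,-25,0,255,0,0,-60,0,255,0,0,-90,0,255,0,0,-90,0]
}}

```text
time: 9.62
tool_pos: [579.0, 279.8, 128.1]
tcp_rot: [3.133, -0.008, 1.149]
contact_force: [2.0, 0.9, -0.2]
grip_width: 12.5
```

```bash
python3 - <<'E'
from h import *
o=state(); go([554.3,92,110],85.8,o)
c=cam("wrist");crop(c,0,560,0,420,1.4,"w12.png")
E
```

```text
t 9.62 tcp [579.  279.8 128.1] rot [179.48  -0.48  65.82] F [ 2.   0.9 -0.2] M [ 0.02 -0.04  0.03] w 12.5 q [ 0.33  0.66  1.34 -0.    1.13  0.75]
shift [-181.6   54.2   17.1] turn -20.0
```

View pics/w12.png

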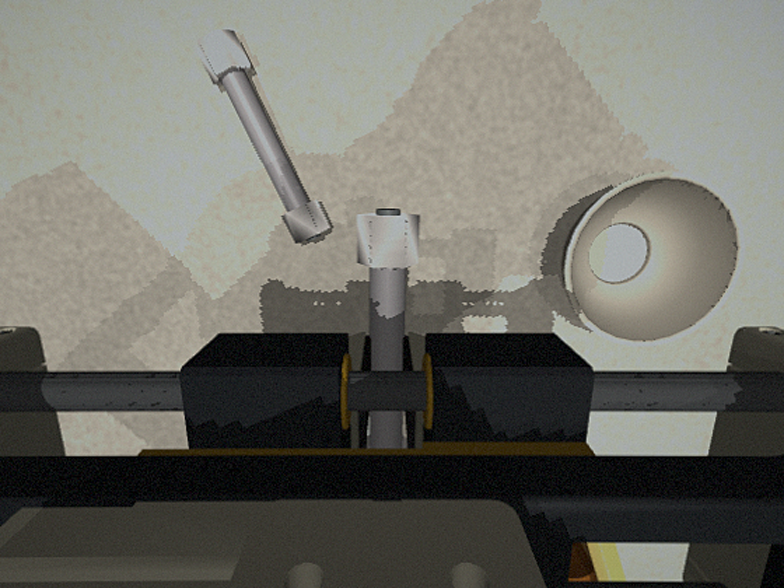

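Emit:
{"method": "play_rows", "body": {
  "moves": [255,-40,12,0,-3,255,-80,24,0,-8,255,-120,36,5,-14,255,-155,47,10,-20,255,-182,53,14,-20,255,-182,53,14,-20,255,-182,53,14,-20,255,-182,53,14,-20]
}}

```text
time: 10.33
tool_pos: [549.4, 91.1, 106.3]
tcp_rot: [-3.141, -0.0, 1.497]
contact_force: [-0.6, 0.3, -1.0]
grip_width: 12.6
```

```bash
python3 - <<'E'
from h import *
o=state(); go([554.3,92,51],85.8,o)
E
```

```text
t 10.33 tcp [549.4  91.1 106.3] rot [-1.7996e+02 -1.0000e-02  8.5760e+01] F [-0.6  0.3 -1. ] M [ 0.05 -0.03  0.02] w 12.6 q [0.03 0.55 1.62 0.   0.97 0.1 ]
shift [ 1.2  4.9 55.3] turn -0.0
```

Emit:
{"method": "play_rows", "body": {
  "moves": [255,1,5,0,0,255,1,5,20,0,255,1,5,35,0,255,1,5,45,0,255,1,5,48,0,255,1,5,50,0,255,1,5,50,0]
}}

```text
time: 10.92
tool_pos: [554.8, 91.9, 56.8]
tcp_rot: [3.141, -0.0, 1.498]
contact_force: [-0.2, -1.0, -0.9]
grip_width: 12.6
```

```bash
python3 - <<'E'
from h import *
o=state(); go([554.3,92,51],85.8,o)
c=cam("wrist");crop(c,0,560,0,420,1.4,"w13.png")
E
```

```text
t 10.92 tcp [554.8  91.9  56.8] rot [179.98  -0.    85.84] F [-0.2 -1.  -0.9] M [ 0.04  0.04 -0.02] w 12.6 q [0.03 0.63 1.64 0.   0.87 0.1 ]
shift [ 0.  -0.6  5.8] turn 0.0
```

View pics/w13.png

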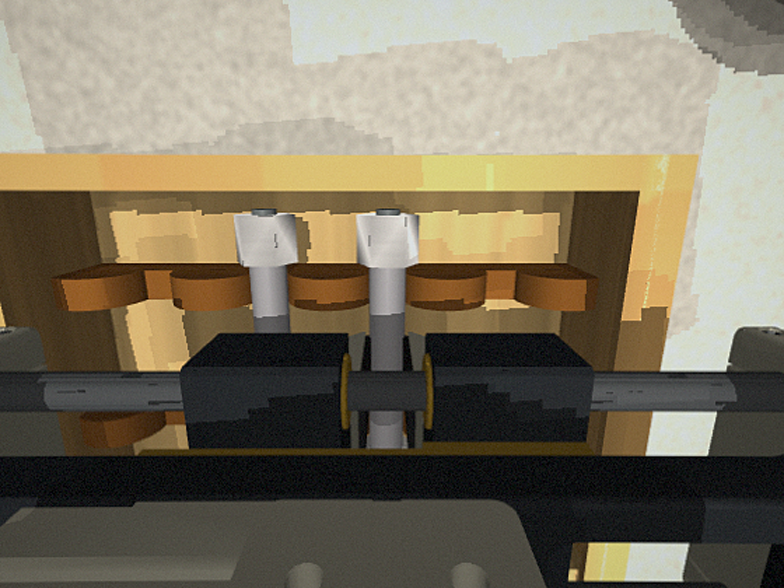

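Emit:
{"method": "play_rows", "body": {
  "moves": [255,0,0,2,0,255,0,0,4,0,255,0,0,6,0,255,0,0,6,0,210,0,0,6,0,200,0,0,6,0,200,0,0,6,0,200,0,0,0,0]
}}

```text
time: 11.63
tool_pos: [553.9, 91.3, 56.0]
tcp_rot: [-3.14, 0.0, 1.497]
contact_force: [-0.3, 0.4, 0.4]
grip_width: 20.1
```

Emit:
{"method": "play_rows", "body": {
  "moves": [200,0,0,-30,0,180,0,0,-70,0,150,0,0,-110,0,130,0,0,-120,0,130,0,0,-120,0]
}}

```text
time: 12.05
tool_pos: [556.6, 91.5, 180.9]
tcp_rot: [3.133, -0.001, 1.498]
contact_force: [0.2, -0.7, 0.1]
grip_width: 41.4
```

```bash
python3 - <<'E'
from h import *
o=state(); go([555.5,388.5,110],91.5,o)
c=cam("wrist");crop(c,0,560,0,420,1.4,"w14.png")
E
```

```text
t 12.05 tcp [556.6  91.5 180.9] rot [ 1.7953e+02 -5.0000e-02  8.5800e+01] F [ 0.2 -0.7  0.1] M [-0.06 -0.01  0.  ] w 41.4 q [ 0.03  0.47  1.52 -0.    1.14  0.1 ]
shift [296.1 -23.4  71. ] turn -5.7
```

View pics/w14.png

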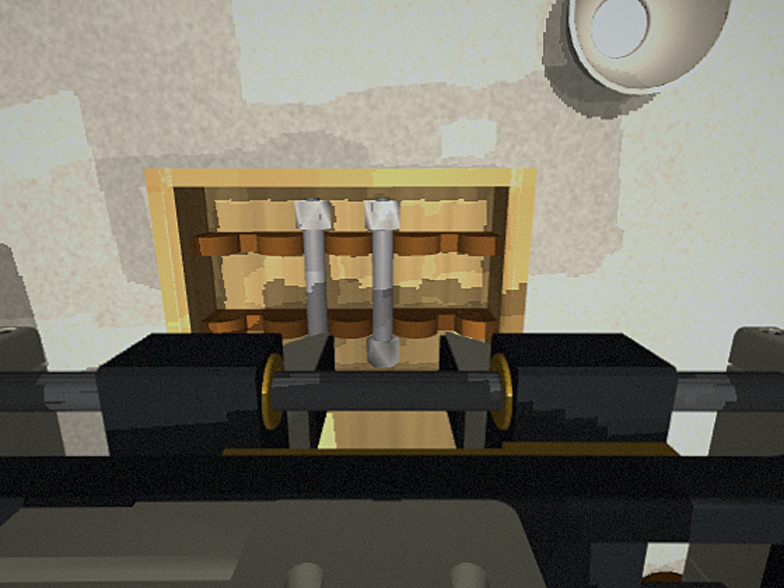

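Both columns lie in rests 1 and 2 (1.4× pixels 315 and 383 across). Now column C; first approach to a point short of it and re-measure.

Emit:
{"method": "play_rows", "body": {
  "moves": [130,40,-3,0,-1,130,80,-6,10,-2,130,120,-9,20,-3,130,160,-13,30,-4,130,200,-17,40,-5,130,230,-20,50,-5.7,130,230,-20,50,-5.7,130,230,-20,50,-5.7]
}}

```text
time: 12.77
tool_pos: [549.5, 323.2, 123.4]
tcp_rot: [-3.137, 0.002, 1.6]
contact_force: [-0.4, -0.0, 0.3]
grip_width: 45.0
```

```bash
python3 - <<'E'
from h import *
o=state(); go([555.5,388.5,110],91.5,o)
c=cam("wrist");crop(c,0,560,0,420,1.4,"w15.png")
E
```

```text
t 12.77 tcp [549.5 323.2 123.4] rot [-1.7971e+02  1.3000e-01  9.1670e+01] F [-0.4 -0.   0.3] M [ 0.01  0.   -0.04] w 45.0 q [ 0.41  0.66  1.35 -0.    1.14  0.38]
shift [65.1  8.  13.2] turn 0.2
```

View pics/w15.png

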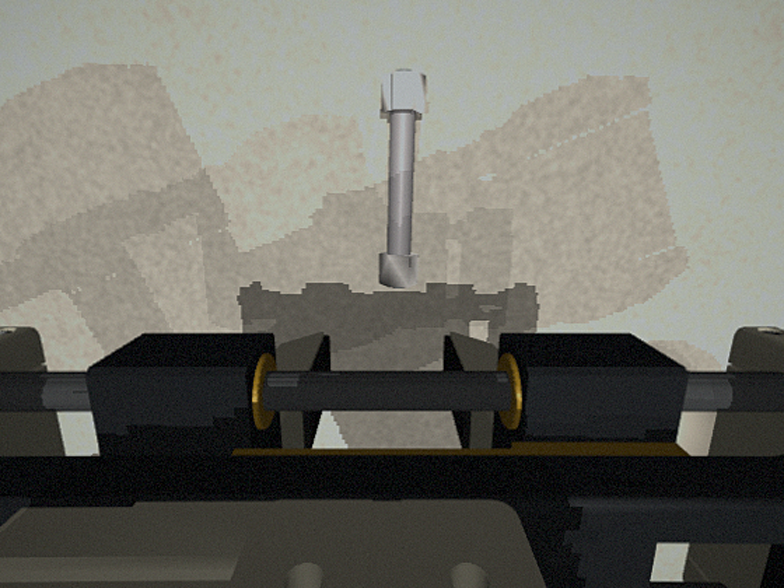

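```bash
python3 - <<'E'
from h import *
o=state()
w=cam("wrist")
P=onz(w,np.array([(402,112),(399,254)])/1.4,11); d=P[0]-P[1]
print(P.mean(0),np.linalg.norm(d),np.degrees(np.arctan2(d[1],d[0])))
m=P.mean(0); go([m[0],m[1],30],np.degrees(np.arctan2(d[1],d[0])),o)
E
```

```text
t 12.82 tcp [550.3 322.  124.4] rot [-1.798e+02  1.100e-01  9.157e+01] F [ 1.  -0.4 -0. ] M [-0.06 -0.04  0.01] w 44.9 q [ 0.41  0.66  1.35 -0.    1.14  0.38]
[555.86054955 388.53277503  11.        ] 77.33607213861971 90.77652580683761
shift [66.5  7.7 94.3] turn 0.8
```

Emit:
{"method": "play_rows", "body": {
  "moves": [130,35,4,10,0,130,66,6,30,0,130,66,6,60,0,130,66,6,85,0,130,66,6,94,0,130,66,6,94,0,255,66,6,94,0,255,66,6,94,0]
}}

```text
time: 13.53
tool_pos: [557.3, 388.1, 34.9]
tcp_rot: [3.139, -0.001, 1.596]
contact_force: [0.1, 0.1, -0.3]
grip_width: 35.9
```

Emit:
{"method": "play_rows", "body": {
  "moves": [255,0,0,0,0,255,0,0,0,0,255,0,0,0,0,255,0,0,0,0,255,0,0,0,0,255,0,0,0,0,255,0,0,0,0,255,0,0,0,0]
}}

```text
time: 14.2
tool_pos: [555.9, 388.5, 33.8]
tcp_rot: [3.141, -0.0, 1.597]
contact_force: [-1.6, -0.8, 6.0]
grip_width: 11.3
```

Emit:
{"method": "play_rows", "body": {
  "moves": [255,0,0,-20,0,255,0,0,-50,0,255,0,0,-85,0,255,-30,0,-100,0,255,-30,0,-100,0]
}}

```text
time: 14.62
tool_pos: [558.8, 356.2, 137.4]
tcp_rot: [3.135, -0.001, 1.596]
contact_force: [1.1, 0.8, -1.7]
grip_width: 11.8
```

```bash
python3 - <<'E'
from h import *
o=state(); go([600.2,88,110],85.8,o); go([462.6,98.1,110],85.8,o)
c=cam("wrist");crop(c,0,560,0,420,1.4,"w16.png")
E
```

```text
t 14.62 tcp [558.8 356.2 137.4] rot [ 1.796e+02 -5.000e-02  9.144e+01] F [ 1.1  0.8 -1.7] M [-0.02 -0.06 -0.04] w 11.8 q [ 0.45  0.68  1.26 -0.    1.19  0.43]
shift [-269.1   34.4   27.4] turn 5.6
shift [-255.6 -102.9   26.5] turn 5.6
```

View pics/w16.png

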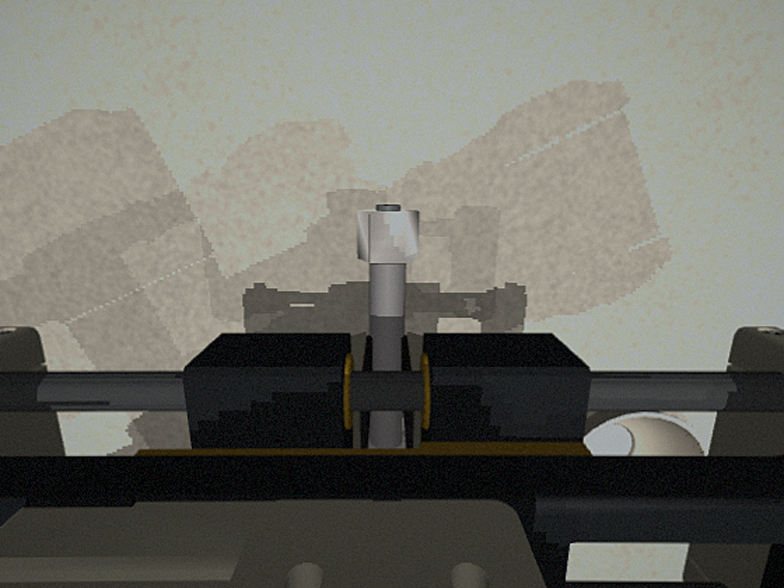

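Emit:
{"method": "play_rows", "body": {
  "moves": [255,0,0,40,0,255,0,0,75,0,255,0,0,95,0,255,0,0,100,0,255,0,0,100,0,200,0,0,100,0,180,0,0,102,0,180,0,0,106,0]
}}

```text
time: 15.33
tool_pos: [556.8, 358.8, 26.9]
tcp_rot: [3.14, -0.001, 1.597]
contact_force: [-0.6, 0.4, -0.4]
grip_width: 25.7
```

```bash
python3 - <<'E'
from h import *
o=state()
c=cam("wrist");crop(c,0,560,0,420,1.4,"w17.png")
E
```

```text
t 15.33 tcp [556.8 358.8  26.9] rot [ 1.7994e+02 -3.0000e-02  9.1510e+01] F [-0.6  0.4 -0.4] M [-0.01 -0.04  0.02] w 25.7 q [0.46 0.81 1.35 0.   0.98 0.43]
```

View pics/w17.png

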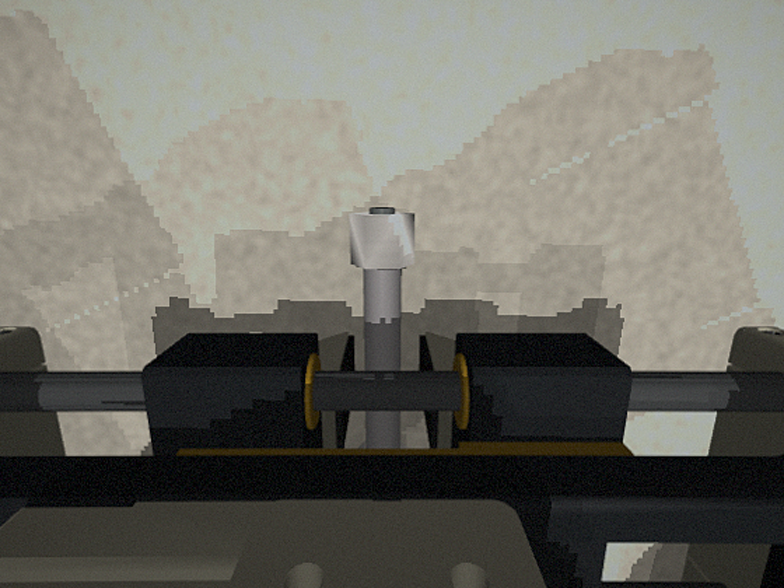

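Emit:
{"method": "play_rows", "body": {
  "moves": [255,0,0,1,0,255,0,0,1,0,255,0,0,1,0,255,0,0,1,0,255,0,0,1,0,255,0,0,-25,0,255,0,0,-60,0,255,0,0,-90,0]
}}

```text
time: 16.05
tool_pos: [556.3, 358.3, 117.6]
tcp_rot: [-3.141, 0.0, 1.597]
contact_force: [1.4, 1.2, -0.8]
grip_width: 13.1
```

```bash
python3 - <<'E'
from h import *
o=state(); go([600.2,88.5,110],85.8,o)
E
```

```text
t 16.05 tcp [556.3 358.3 117.6] rot [-1.7995e+02  3.0000e-02  9.1500e+01] F [ 1.4  1.2 -0.8] M [ 0.05 -0.02  0.02] w 13.1 q [ 0.46  0.71  1.28 -0.    1.16  0.43]
shift [-270.8   36.9    7.7] turn 5.7
```

Emit:
{"method": "play_rows", "body": {
  "moves": [255,-40,6,-5,1,255,-80,12,-5,2,255,-120,18,-5,3,255,-160,24,-5,4,255,-200,30,-5,5.7,255,-240,34,-3,5.7,255,-271,37,0,5.7,255,-271,37,0,5.7]
}}

```text
time: 16.72
tool_pos: [601.2, 82.4, 116.4]
tcp_rot: [-3.142, 0.002, 1.492]
contact_force: [-0.3, 0.4, -1.6]
grip_width: 12.9
```

```bash
python3 - <<'E'
from h import *
o=state(); o=state();go([600.2,88.5,49],85.8,o)
E
```

```text
t 16.72 tcp [601.2  82.4 116.4] rot [-1.800e+02  1.200e-01  8.549e+01] F [-0.3  0.4 -1.6] M [0.06 0.02 0.  ] w 12.9 q [ 0.01  0.62  1.46 -0.    1.07  0.09]
t 16.72 tcp [601.2  82.4 116.4] rot [-1.800e+02  1.200e-01  8.549e+01] F [-0.3  0.4 -1.6] M [0.06 0.02 0.  ] w 12.9 q [ 0.01  0.62  1.46 -0.    1.07  0.09]
shift [ 6.2 -1.4 67.3] turn -0.3
```

Emit:
{"method": "play_rows", "body": {
  "moves": [255,1,0,0,0,255,1,0,0,0,255,1,0,20,0,255,1,0,40,0,255,1,0,52,0,255,1,0,58,0,255,1,0,60,0,255,1,0,60,0]
}}

```text
time: 17.38
tool_pos: [600.7, 90.2, 56.7]
tcp_rot: [-3.141, -0.0, 1.498]
contact_force: [0.3, -0.3, -1.6]
grip_width: 13.2
```

```bash
python3 - <<'E'
from h import *
o=state(); go([600.2,88.5,49],85.8,o)
c=cam("wrist");crop(c,0,560,0,420,1.4,"w18.png")
E
```

```text
t 17.38 tcp [600.7  90.2  56.7] rot [-179.99   -0.     85.86] F [ 0.3 -0.3 -1.6] M [-0.07 -0.05 -0.04] w 13.2 q [0.02 0.69 1.51 0.   0.94 0.1 ]
shift [-1.7 -0.4  7.7] turn 0.1
```

View pics/w18.png

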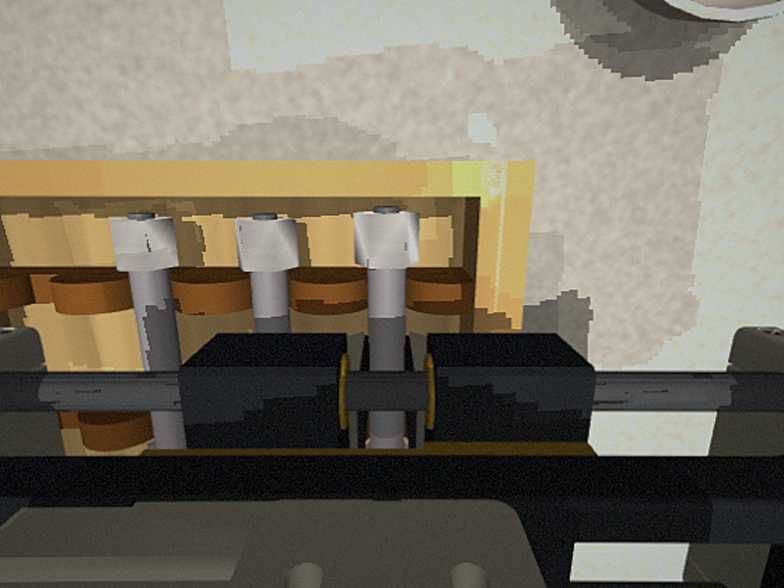

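Emit:
{"method": "play_rows", "body": {
  "moves": [255,-2,0,2,0,255,-2,0,5,0,255,-2,0,7.5,0,255,-2,0,7.5,0,215,-2,0,7.5,0,205,-2,0,7.5,0,205,-2,0,7.5,0,205,-2,0,0,0]
}}

```text
time: 18.1
tool_pos: [599.8, 87.4, 55.9]
tcp_rot: [-3.139, 0.0, 1.497]
contact_force: [-0.8, -0.8, -0.1]
grip_width: 17.6
```

Emit:
{"method": "play_rows", "body": {
  "moves": [205,0,0,-30,0,190,0,0,-70,0,150,0,0,-110,0,130,-40,0,-130,0,130,-60,-40,-150,0,130,-60,-70,-150,0,130,-60,-70,-150,0]
}}

```text
time: 18.68
tool_pos: [519.8, 32.3, 207.7]
tcp_rot: [-3.136, 0.0, 1.496]
contact_force: [0.5, 0.3, -1.0]
grip_width: 44.2
```

```bash
python3 - <<'E'
from h import *
o=state()
c=cam("wrist");crop(c,0,560,0,420,1.4,"w19.png")
c=cam("scene");crop(c,0,560,0,420,1.4,"s19.png")
E
```

```text
t 18.68 tcp [519.8  32.3 207.7] rot [-1.797e+02  1.000e-02  8.573e+01] F [ 0.5  0.3 -1. ] M [ 0.   -0.06 -0.01] w 44.2 q [-0.09  0.37  1.6  -0.    1.18 -0.01]
```

View pics/w19.png

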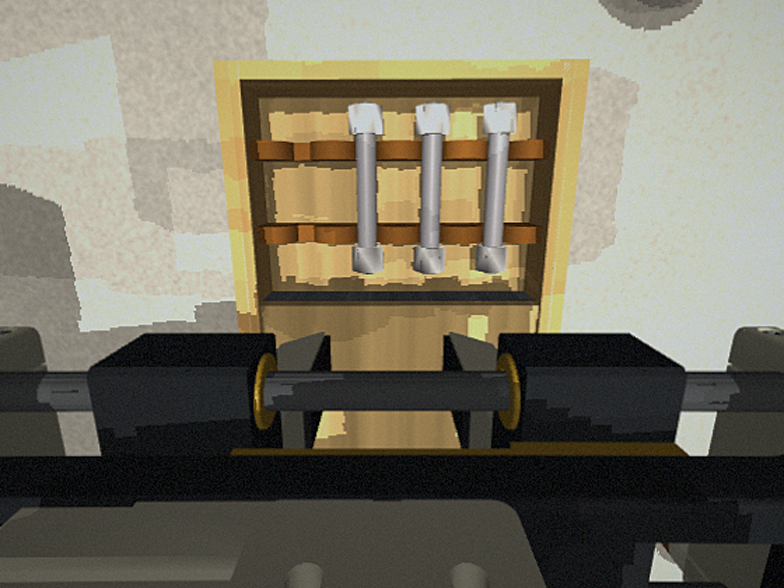

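View pics/s19.png

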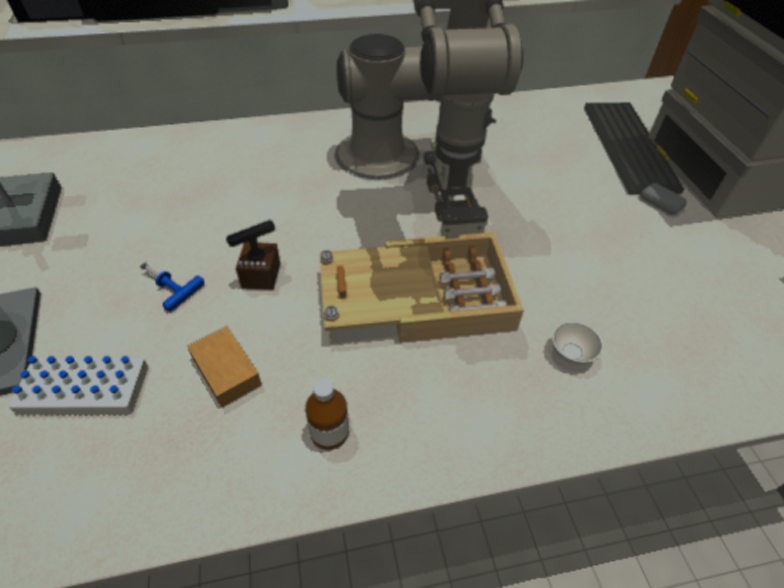

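```bash
python3 - <<'E'
from h import *
o=state(); go([490,-280,260],85.8,o)
w=cam("wrist")
for a,b in [((366,133),(367,248)),((431,133),(429,248)),((497,133),(491,248))]:
    P=onz(w,np.array([a,b])/1.4,34); 
    m=P.mean(0)[:2]-[527.9,45]; t=np.radians(-4.2); print(P.mean(0).round(1), "case",(np.cos(t)*m[0]+np.sin(t)*m[1]).round(1),(-np.sin(t)*m[0]+np.cos(t)*m[1]).round(1))
E
```

```text
t 18.78 tcp [525.6  32.6 208.1] rot [179.9   -0.    85.77] F [-0.6 -0.4 -0.4] M [-0.   -0.03 -0.04] w 45.1 q [-0.08  0.38  1.58  0.    1.17 -0.01]
shift [-314.4  -12.3  -51.9] turn -0.0
[516.2  95.2  34. ] case -15.3 49.2
[560.8  91.8  34. ] case 29.4 49.1
[605.8  88.4  34. ] case 74.5 49.0
```

Emit:
{"method": "play_rows", "body": {
  "moves": [130,-40,-2,-25,0,130,-80,-4,-50,0,130,-120,-6,-52,0,130,-160,-8,-52,0,130,-200,-10,-52,0,130,-240,-12,-52,0,130,-280,-12,-52,0,130,-314,-12,-52,0]
}}

```text
time: 19.5
tool_pos: [491.9, -282.7, 258.8]
tcp_rot: [3.141, 0.001, 1.497]
contact_force: [1.3, -0.8, 0.3]
grip_width: 44.8
```

Emit:
{"method": "play_rows", "body": {
  "moves": [130,0,0,0,0,130,0,0,0,0,130,0,0,0,0,130,0,0,0,0]
}}

```text
time: 19.83
tool_pos: [492.1, -278.4, 258.6]
tcp_rot: [3.142, -0.0, 1.499]
contact_force: [0.2, -0.0, 0.3]
grip_width: 45.3
```

```bash
python3 - <<'E'
from h import *
o=state()
c=cam("wrist");crop(c,0,560,0,420,1.4,"w20.png")
E
```

```text
t 19.83 tcp [ 492.1 -278.4  258.6] rot [ 1.800e+02 -3.000e-02  8.589e+01] F [ 0.2 -0.   0.3] M [ 0.03 -0.01  0.01] w 45.3 q [-0.65  0.41  1.39  0.    1.34 -0.58]
```

View pics/w20.png

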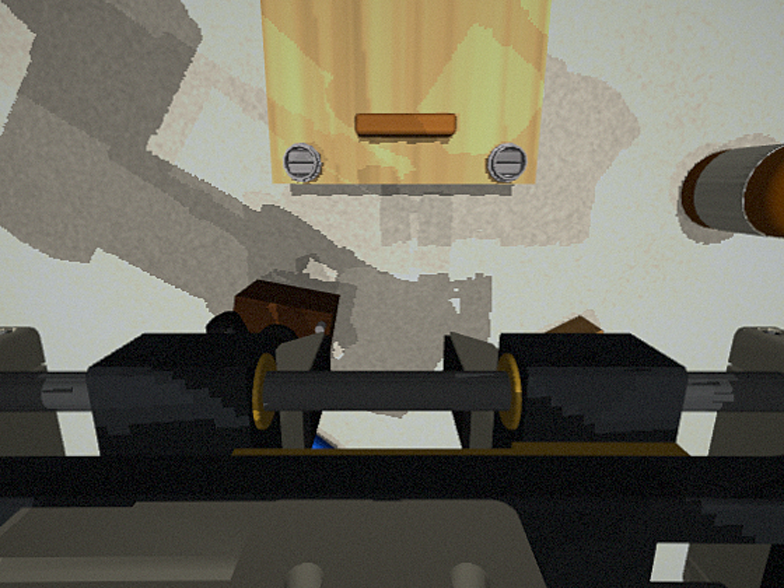

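```bash
python3 - <<'E'
from h import *
c=cam("wrist");crop(c,180,400,60,150,3.5,"w21.png")
print("bar top",onz(c,np.array([(405.5,125)])/1.4,84).round(1))
print("screw tops",onz(c,np.array([(302,162),(508,161.5)])/1.4,81.5).round(1))
print("lid -y corners",onz(c,np.array([(273,184),(536,183)])/1.4,60).round(1))
E
```

```text
bar top [[ 512.3 -173.2   84. ]]
screw tops [[ 438.8 -191.9   81.5]
 [ 582.5 -201.9   81.5]]
lid -y corners [[ 411.  -204.9   60. ]
 [ 609.5 -218.5   60. ]]
```

View pics/w21.png

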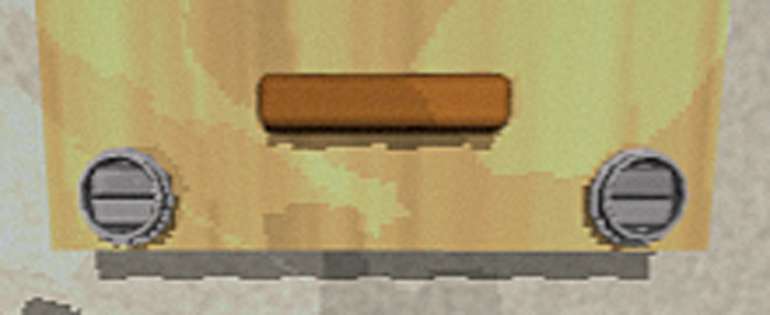

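```bash
python3 - <<'E'
from h import *
o=state(); go([512.8,-172.5,85],-4.2,o)
E
```

```text
t 19.93 tcp [ 492.  -278.2  258.9] rot [179.98  -0.    85.92] F [0.3 0.4 0.1] M [ 0.02  0.   -0.06] w 45.0 q [-0.65  0.41  1.39  0.    1.34 -0.58]
shift [106.9  13.2 173.9] turn 90.1
```

Emit:
{"method": "play_rows", "body": {
  "moves": [130,20,3,0,7,130,40,6,20,14,130,60,9,40,21,130,80,13,60,28,130,107,13,80,35,130,107,13,100,42,130,107,13,110,49,130,107,13,120,56]
}}

```text
time: 20.6
tool_pos: [512.2, -171.8, 138.0]
tcp_rot: [-3.141, 0.0, 0.517]
contact_force: [-0.5, -0.6, 0.3]
grip_width: 45.0
```

Emit:
{"method": "play_rows", "body": {
  "moves": [130,0,0,0,7,130,0,0,0,14,130,0,0,0,21,130,0,0,0,28,130,0,0,0,34,130,0,0,0,34,130,0,0,0,34,130,0,0,0,34]
}}

```text
time: 21.27
tool_pos: [512.3, -173.2, 139.0]
tcp_rot: [3.141, -0.0, -0.069]
contact_force: [-0.3, -0.4, -0.3]
grip_width: 45.0
```

```bash
python3 - <<'E'
from h import *
o=state(); go([512.8,-172.5,85],-4.2,o)
c=cam("wrist");crop(c,0,560,0,420,1.4,"w22.png")
E
```

```text
t 21.27 tcp [ 512.3 -173.2  139. ] rot [ 1.7999e+02 -3.0000e-02 -3.9700e+00] F [-0.3 -0.4 -0.3] M [ 0.04  0.12 -0.05] w 45.0 q [-0.47  0.48  1.63  0.    1.03  1.17]
shift [ 0.4 -0.8 54. ] turn 0.2
```

View pics/w22.png

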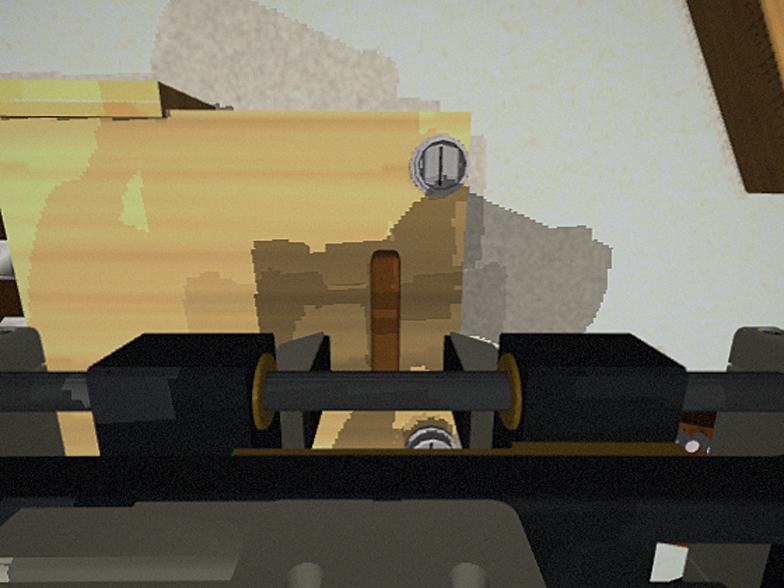

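Emit:
{"method": "play_rows", "body": {
  "moves": [130,0,0,25,0,130,0,0,45,0,130,0,0,52,0,255,0,0,52,0,255,0,0,52,0,255,0,0,52,0,255,0,0,52,0,255,0,0,52,0]
}}

```text
time: 21.98
tool_pos: [512.7, -173.9, 87.7]
tcp_rot: [3.141, -0.002, -0.073]
contact_force: [1.6, 8.7, 2.1]
grip_width: 15.9
```

Emit:
{"method": "play_rows", "body": {
  "moves": [255,0,0,0,0,255,0,0,0,0,255,0,-5,0,0,255,0,-15,0,0,255,0,-30,0,0,255,0,-45,0,0,255,0,-60,0,0,255,0,-75,0,0]
}}

```text
time: 22.65
tool_pos: [518.1, -100.4, 87.7]
tcp_rot: [3.138, -0.002, -0.073]
contact_force: [-1.2, -8.9, 5.4]
grip_width: 13.5
```

```bash
python3 - <<'E'
from h import *
o=state()
t=np.radians(-4.2); R=np.array([[np.cos(t),-np.sin(t)],[np.sin(t),np.cos(t)]])
print("case coords",R.T@(o["tool_pos"][:2]-[528,45]))
c=cam("scene");crop(c,200,400,140,260,4,"s22.png")
E
```

```text
t 22.65 tcp [ 518.1 -100.4   87.7] rot [ 1.798e+02 -1.100e-01 -4.190e+00] F [-1.2 -8.9  5.4] M [-1.19  0.46  0.06] w 13.5 q [-0.34  0.53  1.72 -0.    0.89  1.31]
case coords [   0.730409   -145.78037733]
```

View pics/s22.png

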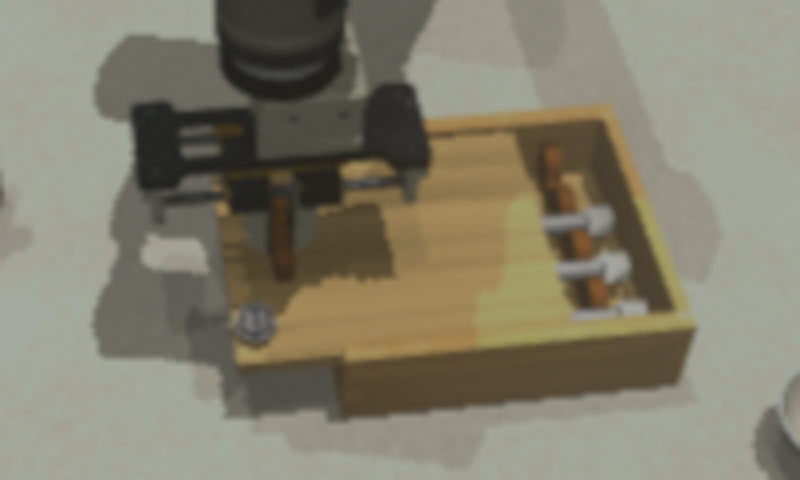

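Emit:
{"method": "play_rows", "body": {
  "moves": [255,0,-12,0,0,255,0,-24,0,0,255,0,-36,0,0,255,0,-48,0,0,255,0,-58,0,0,255,0,-64,0,0,255,0,-67,0,0,255,0,-68,0,0]
}}

```text
time: 23.37
tool_pos: [523.1, -32.2, 87.7]
tcp_rot: [3.139, -0.002, -0.072]
contact_force: [-2.8, -7.5, 6.6]
grip_width: 13.9
```

Emit:
{"method": "play_rows", "body": {
  "moves": [255,0,-1,0,0,255,0,-2,0,0,255,0,-3,0,0,255,0,-4,0,0]
}}

```text
time: 23.7
tool_pos: [523.2, -30.4, 87.7]
tcp_rot: [3.136, -0.002, -0.072]
contact_force: [-4.6, -19.7, 6.6]
grip_width: 13.6
```

```bash
python3 - <<'E'
from h import *
o=state()
t=np.radians(-4.2); R=np.array([[np.cos(t),-np.sin(t)],[np.sin(t),np.cos(t)]])
print("case coords",R.T@(o["tool_pos"][:2]-[528,45]))
c=cam("scene");crop(c,200,400,140,260,4,"s23.png")
E
```

```text
t 23.7 tcp [523.2 -30.4  87.7] rot [ 1.7968e+02 -9.0000e-02 -4.1300e+00] F [ -4.6 -19.7   6.6] M [-3.11  0.85 -0.03] w 13.6 q [-0.2   0.53  1.73 -0.01  0.88  1.45]
case coords [  0.75896619 -75.58271566]
```

View pics/s23.png

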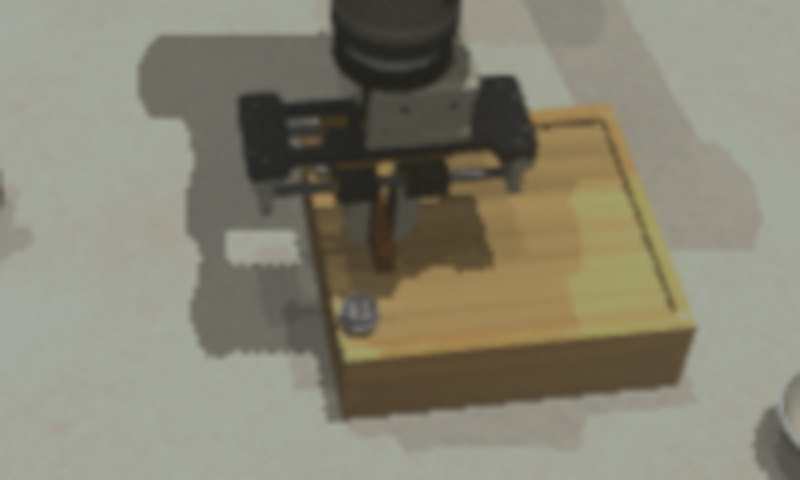

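Emit:
{"method": "play_rows", "body": {
  "moves": [255,0,-1.5,0,0,255,0,-1.5,0,0,200,0,1,0,0,180,0,3,0,0,150,0,3,0,0,130,0,3,-30,0,130,0,3,-70,0,130,0,3,-110,0]
}}

```text
time: 24.42
tool_pos: [521.8, -29.5, 197.1]
tcp_rot: [-3.141, 0.003, -0.073]
contact_force: [1.3, 0.1, -0.5]
grip_width: 44.0
```

```bash
python3 - <<'E'
from h import *
o=state(); go([500,-140,250],85.8,o)
c=cam("wrist");crop(c,0,560,0,420,1.4,"w23.png")
E
```

```text
t 24.42 tcp [521.8 -29.5 197.1] rot [-179.96    0.19   -4.17] F [ 1.3  0.1 -0.5] M [0.02 0.02 0.  ] w 44.0 q [-0.2   0.39  1.61  0.    1.15  1.44]
shift [-13.9 111.7 -53. ] turn -90.0
```

View pics/w23.png

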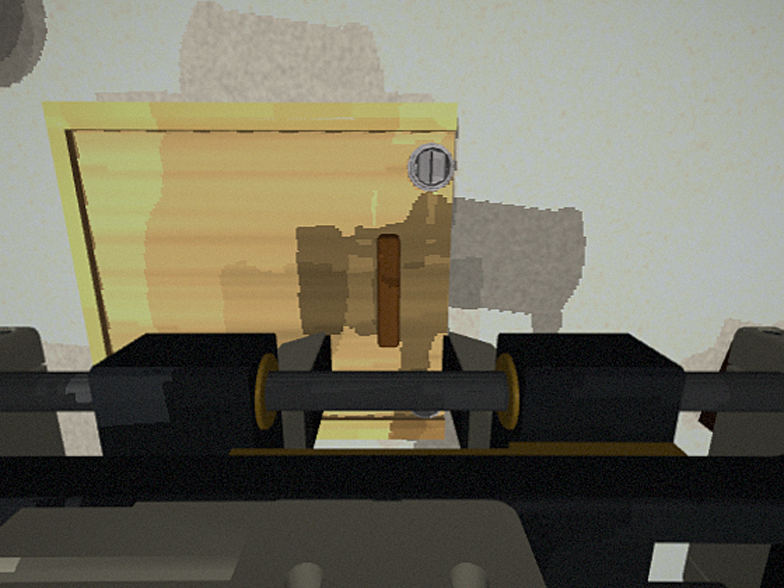

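```bash
python3 - <<'E'
from h import *
c=cam("scene");crop(c,140,220,140,220,8,"s24.png")
P=onz(c,np.array([(300,127),(414,84)])/4+[90,140],125); d=P[1]-P[0]
print(P,P.mean(0),np.linalg.norm(d),np.degrees(np.arctan2(d[1],d[0])))
c=cam("side");crop(c,330,440,205,275,6,"sd24.png")
E
```

```text
[[ 413.04657634 -371.22955134  125.        ]
 [ 383.44696638 -291.69873015  125.        ]] [ 398.24677136 -331.46414075  125.        ] 84.86040554106647 110.41415180243342
```

View pics/s24.png

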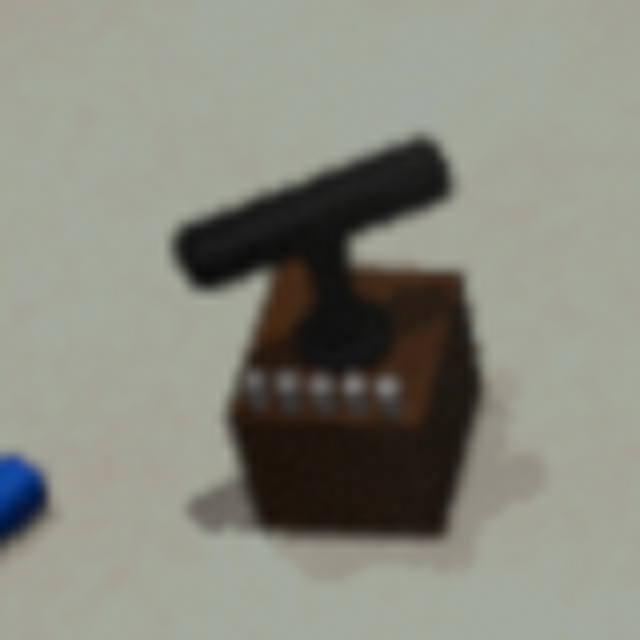

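View pics/sd24.png

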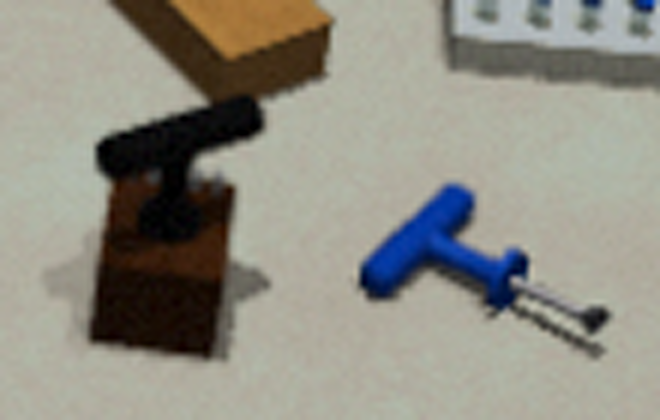

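```bash
python3 - <<'E'
from h import *
o=state(); go([432,-425,260],110,o)
E
```

```text
t 24.57 tcp [524.4 -30.  199.8] rot [179.96  -0.4   -4.16] F [-0.5  0.9 -1.5] M [ 0.03  0.15 -0.03] w 44.7 q [-0.2   0.38  1.6   0.    1.15  1.44]
shift [-63.  400.7 -60.4] turn -114.2
```

Emit:
{"method": "play_rows", "body": {
  "moves": [130,-5,25,-20,-7,130,-10,50,-40,-14,130,-15,75,-60,-21,130,-20,100,-60,-28,130,-25,125,-60,-35,130,-30,150,-60,-42,130,-35,175,-60,-49,130,-40,200,-60,-56]
}}

```text
time: 25.23
tool_pos: [467.3, -227.1, 255.0]
tcp_rot: [-3.139, -0.0, 0.911]
contact_force: [0.9, -0.2, -0.2]
grip_width: 44.9
```

```bash
python3 - <<'E'
from h import *
o=state(); go([432,-425,260],110,o)
E
```

```text
t 25.23 tcp [ 467.3 -227.1  255. ] rot [-179.83   -0.     52.17] F [ 0.9 -0.2 -0.2] M [ 0.02  0.01 -0.03] w 44.9 q [-0.6   0.33  1.53  0.    1.29  0.06]
shift [-177.9   93.5   -5.3] turn -57.8
```

Emit:
{"method": "play_rows", "body": {
  "moves": [130,-25,13,0,-7,130,-50,26,0,-14,130,-75,40,0,-21,130,-100,53,-3,-28,130,-125,66,-5,-35,130,-150,79,-5,-42,130,-178,93,-5,-49,130,-178,93,-5,-56]
}}

```text
time: 25.9
tool_pos: [429.3, -428.3, 259.0]
tcp_rot: [-3.139, -0.001, 1.884]
contact_force: [-0.3, 1.6, -0.8]
grip_width: 45.0
```

Emit:
{"method": "play_rows", "body": {
  "moves": [130,0,0,0,-2,130,0,0,0,-2,130,0,0,0,-2,130,0,0,0,-2]
}}

```text
time: 26.23
tool_pos: [431.3, -423.5, 260.8]
tcp_rot: [-3.141, -0.001, 1.916]
contact_force: [-0.1, 0.3, -0.5]
grip_width: 45.0
```

```bash
python3 - <<'E'
from h import *
o=state()
c=cam("wrist");crop(c,0,560,0,420,1.4,"w24.png")
E
```

```text
t 26.23 tcp [ 431.3 -423.5  260.8] rot [-1.7998e+02 -9.0000e-02  1.0976e+02] F [-0.1  0.3 -0.5] M [-0.03 -0.04 -0.06] w 45.0 q [-0.9   0.48  1.27  0.    1.39 -1.25]
```

View pics/w24.png

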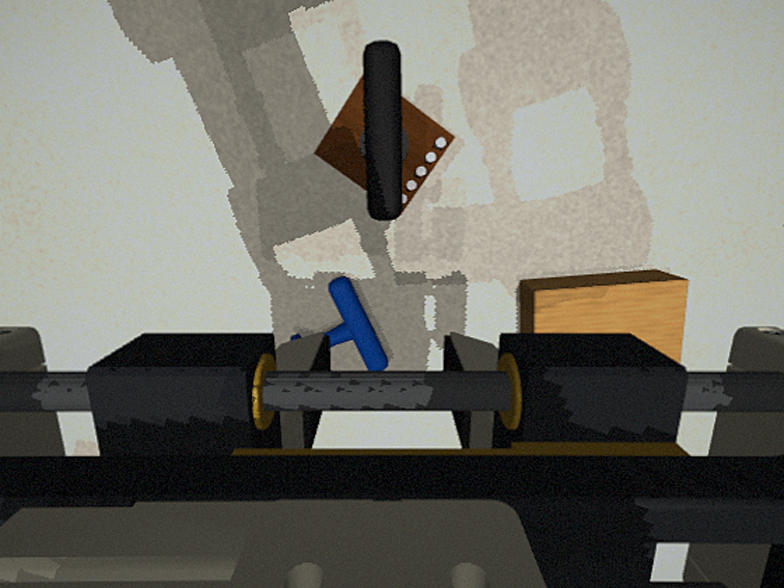

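```bash
python3 - <<'E'
from h import *
o=bot.get_obs();c=cam("wrist");im=c["color"][:160,230:310].max(2)
m=(im<45).astype(np.uint8); n,l,st,ce=cv2.connectedComponentsWithStats(m); k=1+np.argmax(st[1:,4]); print(st[k])
ys,xs=np.where(l==k); pts=np.c_[xs,ys].astype(np.float32)
r=cv2.minAreaRect(pts); print(r)
b=cv2.boxPoints(r)+[230,0]; b=b[np.argsort(b[:,1])]
e=np.array([b[:2].mean(0),b[2:].mean(0)]); 
P=onz(c,e,125); d=P[0]-P[1]; print(e,P.round(1),P.mean(0).round(1),np.linalg.norm(d).round(1),np.degrees(np.arctan2(d[1],d[0])).round(2))
m=P.mean(0); go([m[0],m[1],170],np.degrees(np.arctan2(d[1],d[0])),o)
# block top corners
B=onz(c,np.array([(315,153),(454,137),(365,75)])/1.4,62); print(B.round(1), np.linalg.norm(B[0]-B[2]))
E
```

```text
[  25   30   35  127 3273]
((43.14154052734375, 92.95231628417969), (33.78124237060547, 126.36071014404297), 3.1798300743103027)
[[276.64615631  29.86923218]
 [269.63692474 156.03540039]] [[ 382.6 -286.2  125. ]
 [ 410.3 -381.3  125. ]] [ 396.5 -333.8  125. ] 99.1 106.21
shift [96.2 -2.4 91.3] turn 3.6
[[ 350.9 -356.8   62. ]
 [ 444.2 -311.4   62. ]
 [ 368.8 -294.3   62. ]] 65.00082834540186
```

```bash
python3 - <<'E'
from h import *
o=bot.get_obs();c=cam("wrist");im=c["color"].max(2)
for y in (35,45,55,65,140,148):
    xs=np.where(im[y,240:300]<45)[0]+240; print(y,xs.min(),xs.max())
P=onz(c,[(272.9,29.5),(274.3,156.3)],125);d=P[0]-P[1]
m=P.mean(0);print(P.round(1),m.round(1),np.linalg.norm(d).round(1),np.degrees(np.arctan2(d[1],d[0])).round(2))
go([m[0],m[1],170],np.degrees(np.arctan2(d[1],d[0])),o)
E
```

```text
35 261 284
45 260 285
55 259 285
65 260 285
140 262 286
148 263 286
[[ 379.7 -287.   125. ]
 [ 414.3 -380.3  125. ]] [ 397.  -333.7  125. ] 99.4 110.32
shift [96.2 -1.9 91.4] turn -0.5
```

Emit:
{"method": "play_rows", "body": {
  "moves": [130,35,-1,20,-0.5,130,70,-2,45,-0.5,130,96,-2,70,-0.5,130,96,-2,91,-0.5,130,96,-2,91,-0.5,130,96,-2,91,-0.5]
}}

```text
time: 26.88
tool_pos: [397.0, -334.4, 170.9]
tcp_rot: [-3.141, -0.0, 1.925]
contact_force: [1.0, -0.2, 0.6]
grip_width: 44.6
```

```bash
python3 - <<'E'
from h import *
o=state();go([397,-333.7,126],110.2,o)
c=cam("wrist");crop(c,0,560,0,420,1.4,"w25.png")
E
```

```text
t 26.88 tcp [ 397.  -334.4  170.9] rot [-1.7999e+02 -1.0000e-02  1.1032e+02] F [ 1.  -0.2  0.6] M [ 0.01 -0.   -0.01] w 44.6 q [-0.85  0.41  1.65 -0.    1.08 -1.2 ]
shift [ 0.7  0.3 44.9] turn 0.1
```

View pics/w25.png

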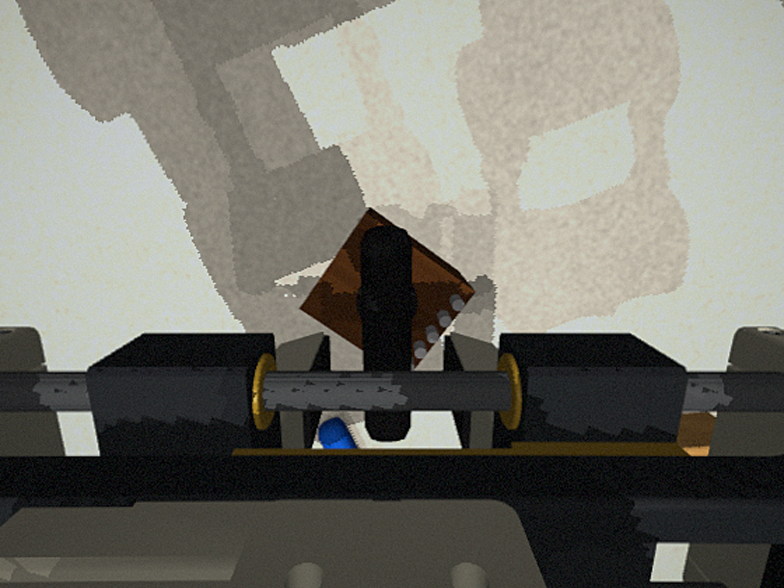

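Emit:
{"method": "play_rows", "body": {
  "moves": [130,0,0,20,0,130,0,0,40,0,130,0,0,45,0,130,0,0,45,0,255,0,0,45,0,255,0,0,45,0,255,0,0,45,0,255,0,0,45,0]
}}

```text
time: 27.6
tool_pos: [397.2, -334.9, 126.7]
tcp_rot: [3.141, 0.002, 1.925]
contact_force: [0.2, 0.5, -0.4]
grip_width: 22.8
```

Emit:
{"method": "play_rows", "body": {
  "moves": [255,0,0,0,0,255,0,0,0,0,255,0,0,0,0,255,0,0,0,0]
}}

```text
time: 27.93
tool_pos: [397.1, -334.8, 126.6]
tcp_rot: [3.141, 0.002, 1.925]
contact_force: [-0.1, 0.2, 6.4]
grip_width: 21.7
```

```bash
python3 - <<'E'
from h import *
o=state()
E
```

```text
t 27.93 tcp [ 397.1 -334.8  126.6] rot [1.7996e+02 1.0000e-01 1.1030e+02] F [-0.1  0.2  6.4] M [ 0.05  0.03 -0.  ] w 21.7 q [-0.85  0.46  1.71  0.    0.97 -1.2 ]
```

Emit:
{"method": "play_rows", "body": {
  "moves": [255,0,0,-10,0,255,0,0,-40,0,255,0,0,-75,0,255,0,0,-110,0,255,0,0,-110,0,255,0,0,-110,0,255,0,0,-110,0]
}}

```text
time: 28.52
tool_pos: [396.3, -333.9, 235.2]
tcp_rot: [-3.141, -0.001, 1.925]
contact_force: [0.6, 0.6, -1.1]
grip_width: 21.7
```

```bash
python3 - <<'E'
from h import *
o=state();go([446,-49.6,236],175.8,o)
c=cam("wrist");crop(c,0,560,0,420,1.4,"w26.png")
E
```

```text
t 28.52 tcp [ 396.3 -333.9  235.2] rot [-1.7998e+02 -7.0000e-02  1.1030e+02] F [ 0.6  0.6 -1.1] M [ 0.05 -0.04 -0.03] w 21.7 q [-0.85  0.34  1.56  0.    1.24 -1.2 ]
shift [249.4 145.2  -0.5] turn -65.5
```

View pics/w26.png

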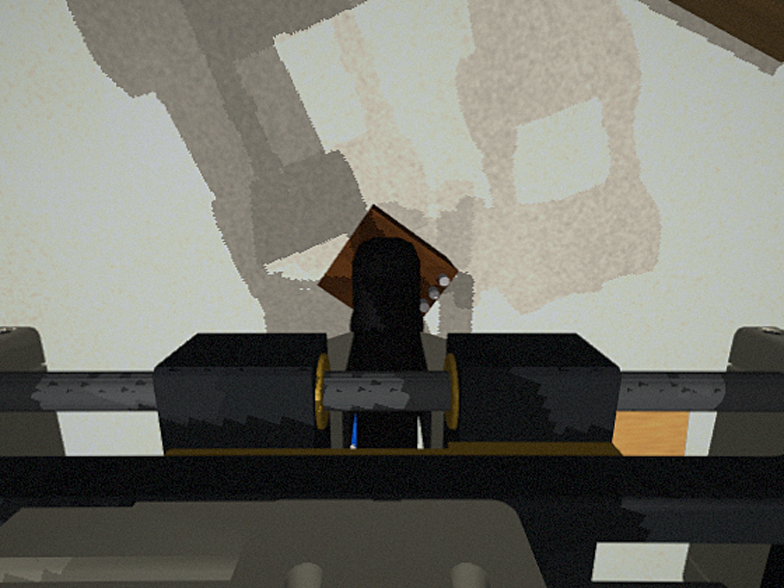

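Emit:
{"method": "play_rows", "body": {
  "moves": [255,20,12,0,-5,255,50,29,0,-12,255,82,48,0,-19,255,115,67,0,-26,255,148,86,0,-33,255,181,105,0,-40,255,214,125,0,-47,255,240,140,0,-54]
}}

```text
time: 29.23
tool_pos: [443.9, -58.0, 234.3]
tcp_rot: [3.141, -0.003, 2.874]
contact_force: [0.3, -0.8, -1.4]
grip_width: 21.8
```

Emit:
{"method": "play_rows", "body": {
  "moves": [255,0,0,0,-6,255,0,0,0,-11,255,0,0,0,-11,255,0,0,0,-11,255,0,0,0,-11,255,0,0,0,-11]
}}

```text
time: 29.73
tool_pos: [444.5, -61.1, 235.2]
tcp_rot: [3.141, -0.001, 3.057]
contact_force: [1.3, -0.3, -1.3]
grip_width: 21.9
```

```bash
python3 - <<'E'
from h import *
o=state();go([446,-49.6,236],175.8,o)
c=cam("wrist");crop(c,0,560,0,420,1.4,"w27.png")
c=cam("scene");crop(c,180,380,100,250,4,"s27.png")
c=cam("side");crop(c,180,380,120,270,4,"sd27.png")
E
```

```text
t 29.73 tcp [444.5 -61.1 235.2] rot [ 1.7998e+02 -6.0000e-02  1.7515e+02] F [ 1.3 -0.3 -1.3] M [ 0.13 -0.05  0.03] w 21.9 q [-0.31  0.22  1.74  0.    1.19 -1.79]
shift [-0.5 11.6 -0.7] turn -0.7
```

View pics/w27.png

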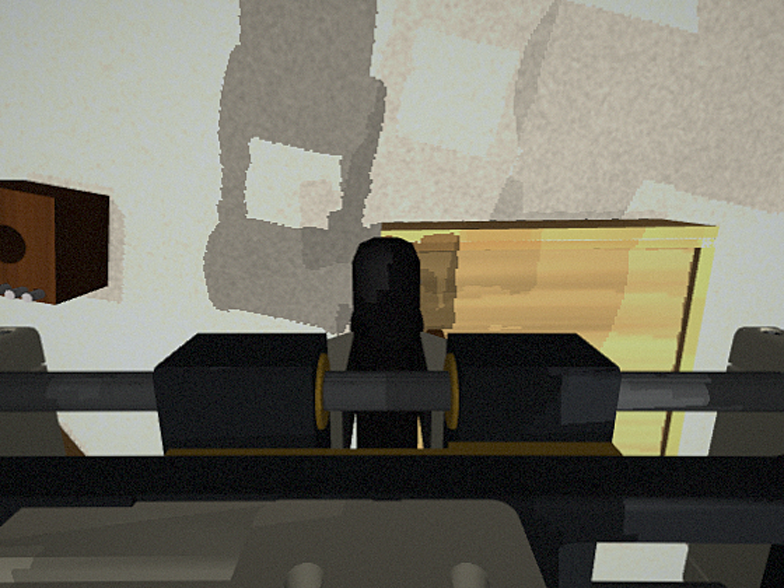

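View pics/s27.png

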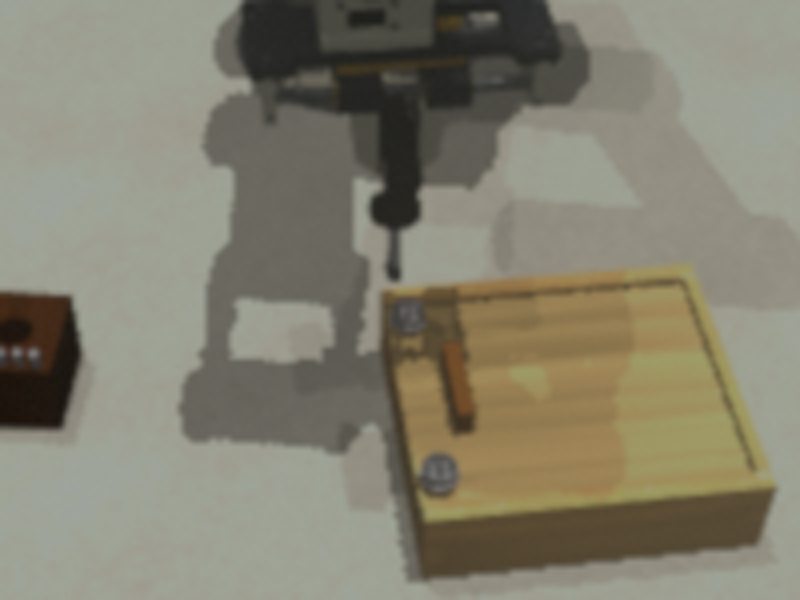

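View pics/sd27.png

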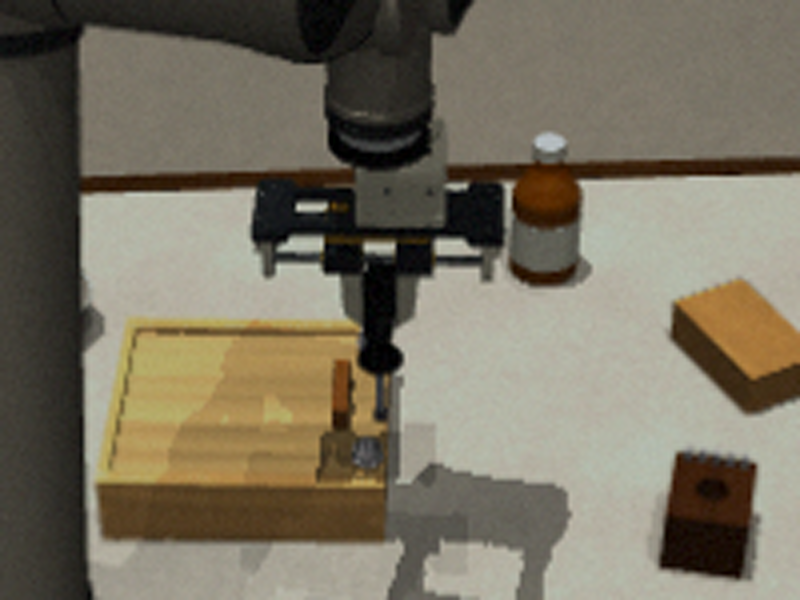

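```bash
cat >> h.py <<'E'
def tri(c1,p1,c2,p2):
    o1,d1=ray(c1,p1);o2,d2=ray(c2,p2);d1=d1[0]/np.linalg.norm(d1[0]);d2=d2[0]/np.linalg.norm(d2[0])
    A=np.c_[d1,-d2];t=np.linalg.lstsq(A,o2-o1,rcond=None)[0]
    a=o1+d1*t[0];b=o2+d2*t[1]; return (a+b)/2,np.linalg.norm(a-b)
E
python3 - <<'E'
from h import *
o=state();s=cam("scene");d=cam("side")
print("blade",tri(s,(278.75,169.25),d,(275.25,224.25)),"expect",o["tool_pos"]-[0,0,124.6])
print("screw0",tri(s,(281.75,178.7),d,(272,233)))
print(onz(s,[(281.75,178.7),(289.5,218)],81.5),onz(d,[(272,233)],81.5))
E
```

```text
t 29.88 tcp [444.7 -61.1 235.6] rot [ 1.8000e+02 -1.0000e-02  1.7521e+02] F [ 0.9 -0.  -1.6] M [ 0.08 -0.03 -0.02] w 21.7 q [-0.31  0.22  1.74  0.    1.19 -1.79]
blade (array([446.27971066, -60.67107159, 109.54473261]), np.float64(6.821741275493522)) expect [444.67886931 -61.05777284 111.0071887 ]
screw0 (array([447.0142502 , -50.35090495,  70.53334143]), np.float64(5.456656252487088))
[[457.88051252 -50.23856618  81.5       ]
 [606.07700523 -61.70357106  81.5       ]] [[434.11065819 -52.5742955   81.5       ]]
```

```bash
python3 - <<'E'
from h import *
o=bot.get_obs();go([445.8,-50,206],175.8,o)
E
```

```text
shift [-0.1 11.  29.7] turn -0.6
```

Emit:
{"method": "play_rows", "body": {
  "moves": [255,0,6,0,-0.6,255,0,11,5,-0.6,255,0,11,20,-0.6,255,0,11,29,-0.6,255,0,11,29,-0.6,255,0,11,29,-0.6,255,0,11,29,-0.6]
}}

```text
time: 30.57
tool_pos: [446.0, -49.8, 207.0]
tcp_rot: [-3.141, 0.0, 3.07]
contact_force: [-0.0, 0.0, -0.8]
grip_width: 21.4
```

```bash
python3 - <<'E'
from h import *
o=state();o=state();go([445.8,-50,206],175.8,o)
s=cam("scene");crop(s,255,320,150,200,12,"s28.png")
s=cam("side");crop(s,245,310,190,245,12,"sd28.png")
E
```

```text
t 30.57 tcp [446.  -49.8 207. ] rot [-1.7999e+02  3.0000e-02  1.7591e+02] F [-0.   0.  -0.8] M [ 0.08 -0.11 -0.04] w 21.4 q [-0.28  0.25  1.79  0.    1.11 -1.78]
t 30.57 tcp [446.  -49.8 207. ] rot [-1.7999e+02  3.0000e-02  1.7591e+02] F [-0.   0.  -0.8] M [ 0.08 -0.11 -0.04] w 21.4 q [-0.28  0.25  1.79  0.    1.11 -1.78]
shift [ 0.1 -0.2  1. ] turn 0.1
```

View pics/s28.png

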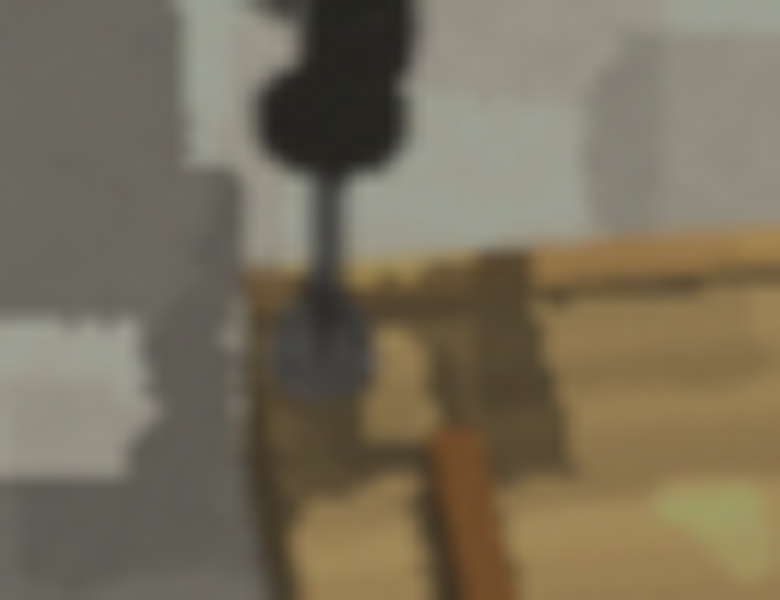

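View pics/sd28.png

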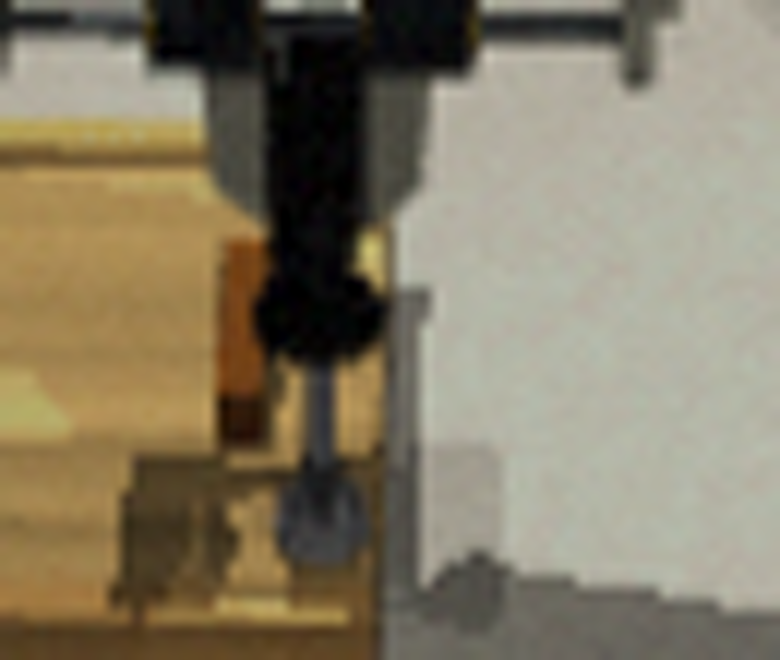

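Emit:
{"method": "play_rows", "body": {
  "moves": [255,0,0,4,0,255,0,0,8,0,255,0,0,10,0,255,0,0,12,0,255,0,0,12,0]
}}

```text
time: 31.08
tool_pos: [446.0, -50.0, 195.4]
tcp_rot: [-3.141, 0.001, 3.07]
contact_force: [-1.5, -0.2, 4.5]
grip_width: 21.7
```

```bash
python3 - <<'E'
from h import *
o=state()
E
```

```text
t 31.08 tcp [446.  -50.  195.4] rot [-1.7998e+02  6.0000e-02  1.7590e+02] F [-1.5 -0.2  4.5] M [ 0.1   0.51 -0.  ] w 21.7 q [-0.28  0.26  1.81 -0.    1.08 -1.78]
```

Emit:
{"method": "play_rows", "body": {
  "moves": [255,0,0,0.5,0,255,0,0,1,0,255,0,0,1,0]
}}

```text
time: 31.33
tool_pos: [446.3, -50.1, 195.1]
tcp_rot: [-3.141, 0.002, 3.07]
contact_force: [-1.9, -0.2, 10.8]
grip_width: 21.9
```

Emit:
{"method": "play_rows", "body": {
  "moves": [255,0,0,1,0,255,0,0,1.2,2,255,0,0,1.3,7,255,0,0,1.4,14,255,0,0,1.55,21,255,0,0,1.7,28,255,0,0,1.8,35,255,0,0,1.9,42]
}}

```text
time: 32.0
tool_pos: [446.8, -50.4, 194.1]
tcp_rot: [3.14, 0.004, 2.331]
contact_force: [-3.9, -0.1, 18.7]
grip_width: 21.7
```

```bash
python3 - <<'E'
from h import *
o=state()
s=cam("scene");crop(s,255,320,130,200,10,"s29.png")
E
```

```text
t 32.0 tcp [446.8 -50.4 194.1] rot [179.9    0.23 133.57] F [-3.9 -0.1 18.7] M [-0.03  0.81  0.08] w 21.7 q [-0.28  0.26  1.81 -0.    1.07 -1.04]
```

View pics/s29.png

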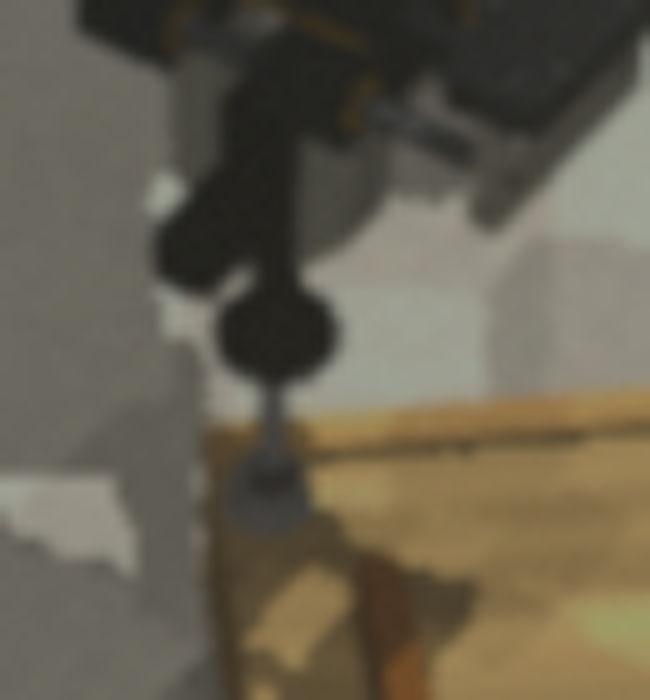

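Emit:
{"method": "play_rows", "body": {
  "moves": [255,0,0,0.1,7,255,0,0,0.2,14,255,0,0,0.35,21,255,0,0,0.5,28,255,0,0,0.6,35,255,0,0,0.7,42,255,0,0,0.8,49,255,0,0,0.95,56]
}}

```text
time: 32.72
tool_pos: [446.5, -50.2, 193.1]
tcp_rot: [3.138, 0.001, 1.354]
contact_force: [-3.7, -0.3, 18.5]
grip_width: 21.8
```

```bash
python3 - <<'E'
from h import *
o=state()
E
```

```text
t 32.72 tcp [446.5 -50.2 193.1] rot [1.798e+02 4.000e-02 7.757e+01] F [-3.7 -0.3 18.5] M [0.08 1.06 0.05] w 21.8 q [-0.28  0.26  1.81 -0.    1.07 -0.07]
```

Steady: 18.5 N, sinking 1 mm/rad. Continue.

Emit:
{"method": "play_rows", "body": {
  "moves": [255,0,0,0.1,7,255,0,0,0.2,14,255,0,0,0.35,21,255,0,0,0.5,28,255,0,0,0.6,35,255,0,0,0.7,42,255,0,0,0.8,49,255,0,0,0.95,56]
}}

```text
time: 33.38
tool_pos: [446.7, -50.1, 192.1]
tcp_rot: [3.139, -0.003, 0.376]
contact_force: [-3.5, 1.0, 17.9]
grip_width: 21.8
```

Emit:
{"method": "play_rows", "body": {
  "moves": [255,0,0,0.1,7,255,0,0,0.2,14,255,0,0,0.35,21,255,0,0,0.5,28,255,0,0,0.6,35,255,0,0,0.7,42,255,0,0,0.8,49,255,0,0,0.95,56]
}}

```text
time: 34.05
tool_pos: [446.7, -50.3, 191.1]
tcp_rot: [-3.141, -0.004, -0.601]
contact_force: [-3.4, 0.2, 17.6]
grip_width: 21.7
```

Emit:
{"method": "play_rows", "body": {
  "moves": [255,0,0,0.1,7,255,0,0,0.2,14,255,0,0,0.35,21,255,0,0,0.5,28,255,0,0,0.6,35,255,0,0,0.7,42,255,0,0,0.8,49,255,0,0,0.95,54]
}}

```text
time: 34.72
tool_pos: [446.5, -50.2, 190.2]
tcp_rot: [-3.138, -0.001, -1.544]
contact_force: [-3.8, -0.6, 17.8]
grip_width: 21.8
```

```bash
python3 - <<'E'
from h import *
o=state()
s=cam("scene");crop(s,245,320,130,200,10,"s30.png")
E
```

```text
t 34.72 tcp [446.5 -50.2 190.2] rot [-1.7981e+02 -8.0000e-02 -8.8440e+01] F [-3.8 -0.6 17.8] M [0.27 1.09 0.08] w 21.8 q [-0.28  0.27  1.81 -0.    1.06  2.83]
```

View pics/s30.png

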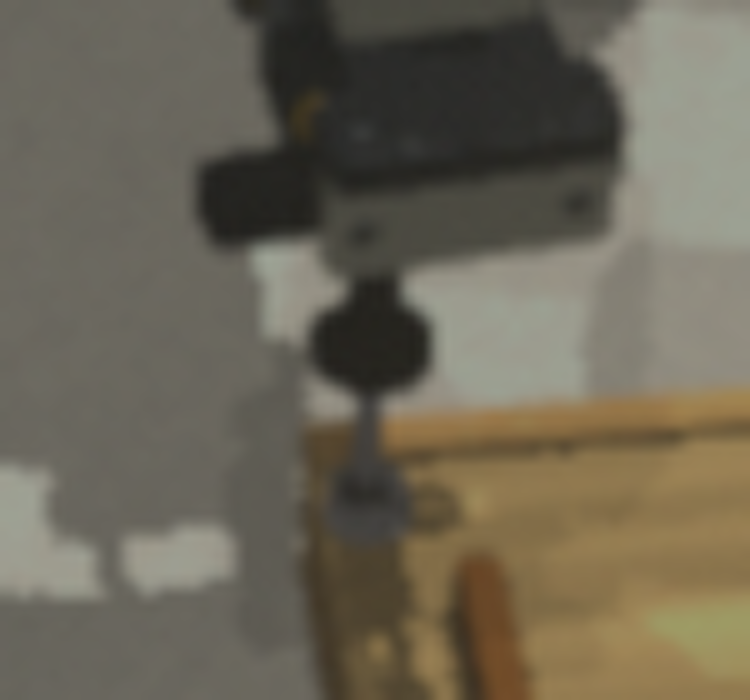

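Emit:
{"method": "play_rows", "body": {
  "moves": [255,0,0,-4,0,255,0,0,-12,0,255,0,0,-20,0,255,0,0,-20,-7,255,0,0,-20,-14,255,0,0,-20,-21,255,0,0,-20,-28,255,0,0,-20,-35]
}}

```text
time: 35.43
tool_pos: [445.8, -49.8, 208.4]
tcp_rot: [-3.141, -0.0, -0.921]
contact_force: [0.4, 1.1, -0.2]
grip_width: 21.9
```

Emit:
{"method": "play_rows", "body": {
  "moves": [255,0,0,0,-7,255,0,0,0,-14,255,0,0,0,-21,255,0,0,0,-28,255,0,0,0,-35,255,0,0,0,-42,255,0,0,0,-49,255,0,0,0,-56]
}}

```text
time: 36.1
tool_pos: [445.8, -49.8, 208.3]
tcp_rot: [3.142, -0.0, 0.057]
contact_force: [0.1, -0.4, -1.6]
grip_width: 21.8
```

Emit:
{"method": "play_rows", "body": {
  "moves": [255,0,0,0,-7,255,0,0,0,-14,255,0,0,0,-21,255,0,0,0,-28,255,0,0,0,-35,255,0,0,0,-42,255,0,0,0,-49,255,0,0,0,-56]
}}

```text
time: 36.77
tool_pos: [445.8, -49.8, 208.4]
tcp_rot: [3.141, -0.0, 1.034]
contact_force: [0.1, -0.1, -0.3]
grip_width: 21.7
```

Emit:
{"method": "play_rows", "body": {
  "moves": [255,0,0,0,-7,255,0,0,0,-14,255,0,0,0,-21,255,0,0,0,-28,255,0,0,0,-33,255,0,0,0,-33,255,0,0,0,-33,255,0,0,0,-33]
}}

```text
time: 37.43
tool_pos: [445.8, -49.8, 208.2]
tcp_rot: [3.141, 0.0, 1.601]
contact_force: [0.2, -0.1, -1.3]
grip_width: 21.9
```

```bash
python3 - <<'E'
from h import *
o=state(); go([446,-50,195],91.6,o)
s=cam("scene");crop(s,245,320,130,200,10,"s31.png")
s=cam("side");crop(s,235,320,180,245,9,"sd31.png")
E
```

```text
t 37.43 tcp [445.8 -49.8 208.2] rot [179.99   0.    91.75] F [ 0.2 -0.1 -1.3] M [ 0.01 -0.02  0.  ] w 21.9 q [-0.28  0.24  1.79  0.    1.11 -0.31]
shift [-0.2  0.2 13.2] turn 0.2
```

View pics/s31.png

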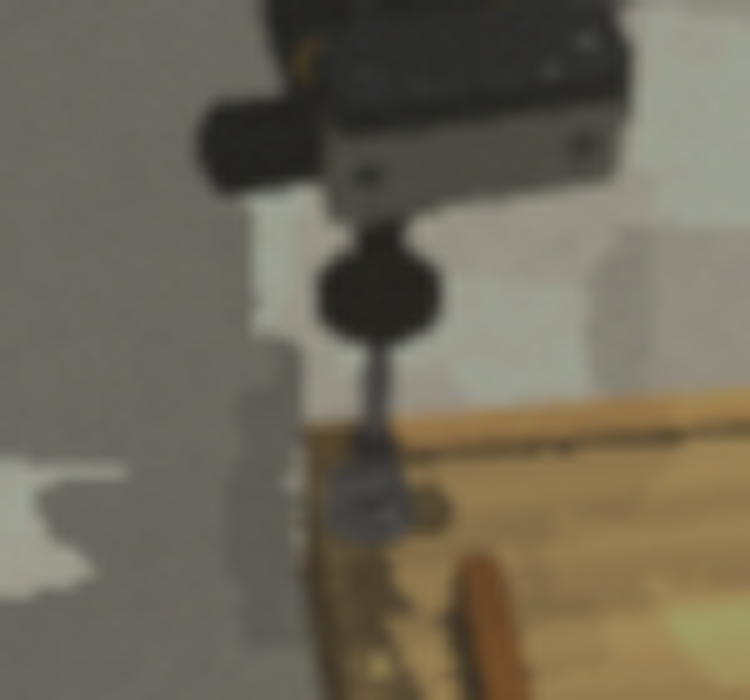

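View pics/sd31.png

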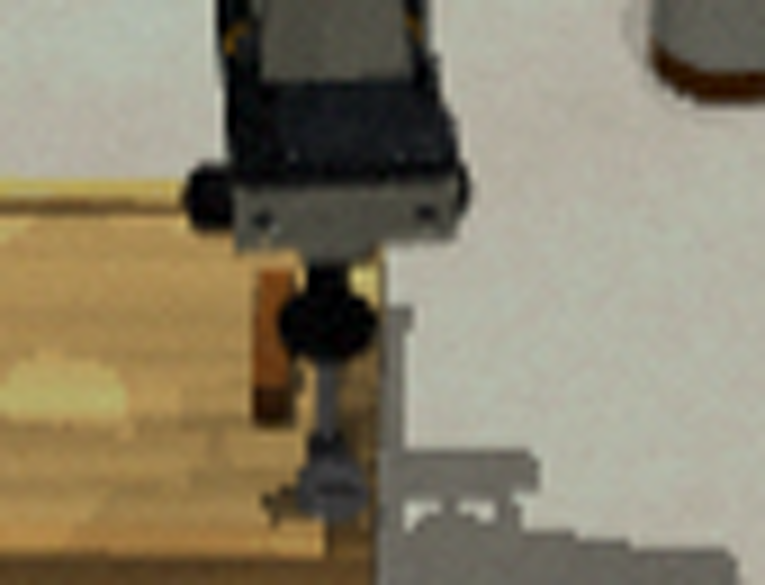

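Emit:
{"method": "play_rows", "body": {
  "moves": [255,0,0,6,0,255,0,0,12,0,255,0,0,16,0,255,0,0,18,0,255,0,0,19,0,255,0,0,20,0,255,0,0,20,0]
}}

```text
time: 38.12
tool_pos: [446.7, -50.1, 190.1]
tcp_rot: [3.138, 0.001, 1.604]
contact_force: [-3.3, 1.1, 19.1]
grip_width: 22.0
```

```bash
python3 - <<'E'
from h import *
o=state()
E
```

```text
t 38.12 tcp [446.7 -50.1 190.1] rot [1.798e+02 7.000e-02 9.189e+01] F [-3.3  1.1 19.1] M [0.28 0.97 0.04] w 22.0 q [-0.28  0.27  1.81 -0.    1.06 -0.32]
```

Emit:
{"method": "play_rows", "body": {
  "moves": [255,0,0,0.1,7,255,0,0,0.2,14,255,0,0,0.35,21,255,0,0,0.5,28,255,0,0,0.6,35,255,0,0,0.7,42,255,0,0,0.8,49,255,0,0,0.95,56]
}}

```text
time: 38.78
tool_pos: [446.8, -50.0, 189.1]
tcp_rot: [3.138, -0.003, 0.62]
contact_force: [-3.5, 0.9, 18.5]
grip_width: 21.7
```

Emit:
{"method": "play_rows", "body": {
  "moves": [255,0,0,0.1,7,255,0,0,0.2,14,255,0,0,0.35,21,255,0,0,0.5,28,255,0,0,0.6,35,255,0,0,0.7,42,255,0,0,0.8,49,255,0,0,0.95,56]
}}

```text
time: 39.45
tool_pos: [446.8, -50.3, 188.2]
tcp_rot: [3.141, -0.004, -0.357]
contact_force: [-2.1, -0.7, 18.1]
grip_width: 21.7
```

Emit:
{"method": "play_rows", "body": {
  "moves": [255,0,0,0.1,6,255,0,0,0.2,12,255,0,0,0.3,18,255,0,0,0.4,23,255,0,0,0.4,26,255,0,0,0.4,26]
}}

```text
time: 39.95
tool_pos: [446.8, -50.4, 188.0]
tcp_rot: [-3.14, -0.004, -0.807]
contact_force: [-4.1, -0.0, 20.6]
grip_width: 21.5
```

```bash
python3 - <<'E'
from h import *
o=state()
E
```

```text
t 39.95 tcp [446.8 -50.4 188. ] rot [-179.91   -0.24  -46.26] F [-4.1 -0.  20.6] M [0.04 1.09 0.07] w 21.5 q [-0.28  0.27  1.82 -0.    1.05  2.1 ]
```

Emit:
{"method": "play_rows", "body": {
  "moves": [255,0,0,0,4,255,0,0,0,8,255,0,0,0,12,255,0,0,0,12]
}}

```text
time: 40.28
tool_pos: [447.3, -50.6, 188.4]
tcp_rot: [-3.138, -0.005, -1.018]
contact_force: [-2.5, -0.6, 22.2]
grip_width: 21.6
```

```bash
python3 - <<'E'
from h import *
o=state()
s=cam("scene");crop(s,245,320,130,200,10,"s32.png")
E
```

```text
t 40.28 tcp [447.3 -50.6 188.4] rot [-179.81   -0.28  -58.3 ] F [-2.5 -0.6 22.2] M [-0.01  0.91  0.12] w 21.6 q [-0.28  0.27  1.82 -0.    1.05  2.31]
```

View pics/s32.png

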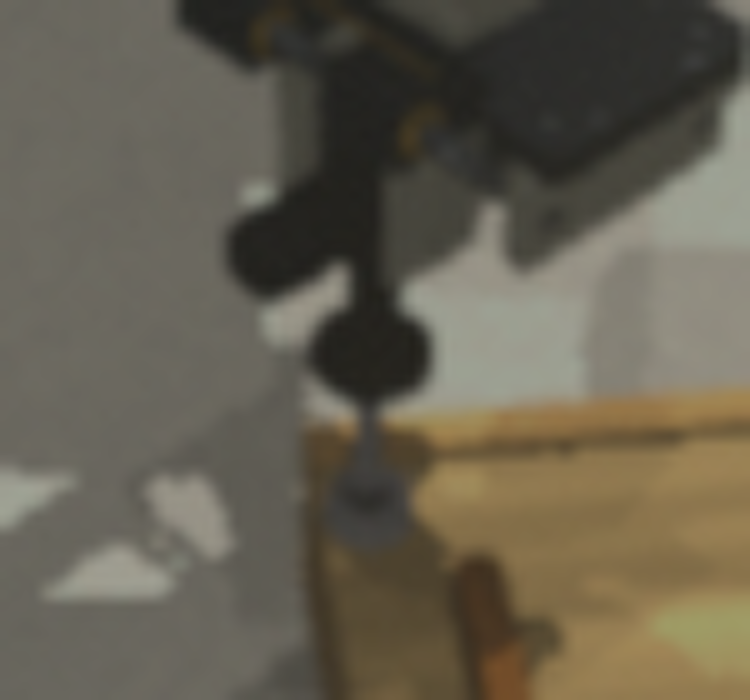

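Emit:
{"method": "play_rows", "body": {
  "moves": [255,0,0,-4,0,255,0,0,-15,0,255,0,0,-30,0,255,0,0,-40,-7,255,0,0,-40,-14,255,0,0,-40,-21,255,0,0,-40,-28,255,0,0,-40,-35]
}}

```text
time: 41.0
tool_pos: [445.5, -49.7, 225.2]
tcp_rot: [3.142, 0.001, -0.397]
contact_force: [0.7, 0.6, -1.1]
grip_width: 21.6
```

```bash
python3 - <<'E'
from h import *
o=state(); go([595.7,-60.8,225],175.8,o)
s=cam("scene");crop(s,245,345,130,230,8,"s33.png")
E
```

```text
t 41.0 tcp [445.5 -49.7 225.2] rot [ 1.800e+02  5.000e-02 -2.277e+01] F [ 0.7  0.6 -1.1] M [0.12 0.12 0.02] w 21.6 q [-0.28  0.22  1.76  0.    1.16  1.69]
shift [ 1.428e+02 -4.790e+01  1.000e-01] turn 161.4
```

View pics/s33.png

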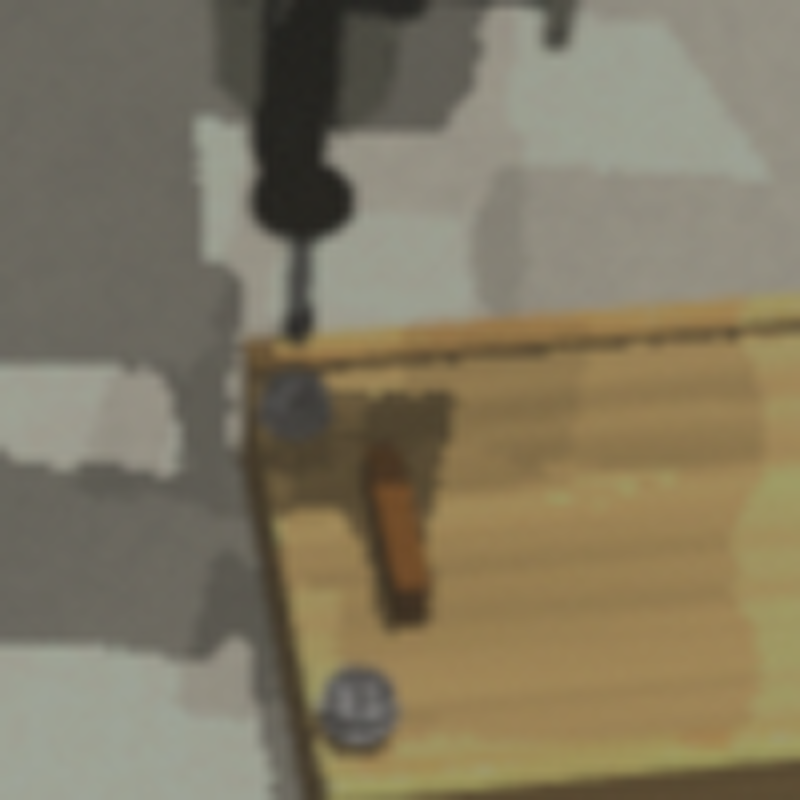

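Emit:
{"method": "play_rows", "body": {
  "moves": [255,15,-5,0,-7,255,35,-12,0,-14,255,60,-20,0,-21,255,85,-28,0,-28,255,110,-37,0,-35,255,130,-44,0,-42,255,143,-48,0,-49,255,143,-48,0,-56]
}}

```text
time: 41.72
tool_pos: [598.1, -62.0, 224.3]
tcp_rot: [-3.141, -0.0, 0.577]
contact_force: [-1.3, -0.3, -0.7]
grip_width: 22.1
```

Emit:
{"method": "play_rows", "body": {
  "moves": [255,0,0,0,-7,255,0,0,0,-14,255,0,0,0,-21,255,0,0,0,-28,255,0,0,0,-35,255,0,0,0,-42,255,0,0,0,-49,255,0,0,0,-56]
}}

```text
time: 42.38
tool_pos: [595.9, -61.7, 224.9]
tcp_rot: [-3.14, -0.0, 1.554]
contact_force: [-0.6, -0.5, -0.9]
grip_width: 21.9
```

Emit:
{"method": "play_rows", "body": {
  "moves": [255,0,0,0,-7,255,0,0,0,-14,255,0,0,0,-21,255,0,0,0,-28,255,0,0,0,-35,255,0,0,0,-42,255,0,0,0,-49,255,0,0,0,-56]
}}

```text
time: 43.05
tool_pos: [595.9, -61.7, 224.9]
tcp_rot: [-3.141, -0.001, 2.532]
contact_force: [-0.9, -1.2, -1.2]
grip_width: 21.7
```

Emit:
{"method": "play_rows", "body": {
  "moves": [255,0,0,0,-7,255,0,0,0,-14,255,0,0,0,-21,255,0,0,0,-28,255,0,0,0,-30,255,0,0,0,-30,255,0,0,0,-30]
}}

```text
time: 43.63
tool_pos: [595.9, -61.7, 225.1]
tcp_rot: [3.141, -0.001, 3.049]
contact_force: [0.3, 0.8, -2.0]
grip_width: 22.0
```

```bash
python3 - <<'E'
from h import *
o=state(); go([595.7,-60.8,206],175.8,o)
s=cam("scene");crop(s,245,345,130,230,8,"s34.png")
s=cam("side");crop(s,215,325,170,245,7,"sd34.png")
E
```

```text
t 43.63 tcp [595.9 -61.7 225.1] rot [ 1.7999e+02 -5.0000e-02  1.7470e+02] F [ 0.3  0.8 -2. ] M [ 0.11  0.01 -0.03] w 22.0 q [-0.23  0.5   1.35  0.    1.3  -1.71]
shift [ 0.3  0.9 19.1] turn -1.1
```

View pics/s34.png

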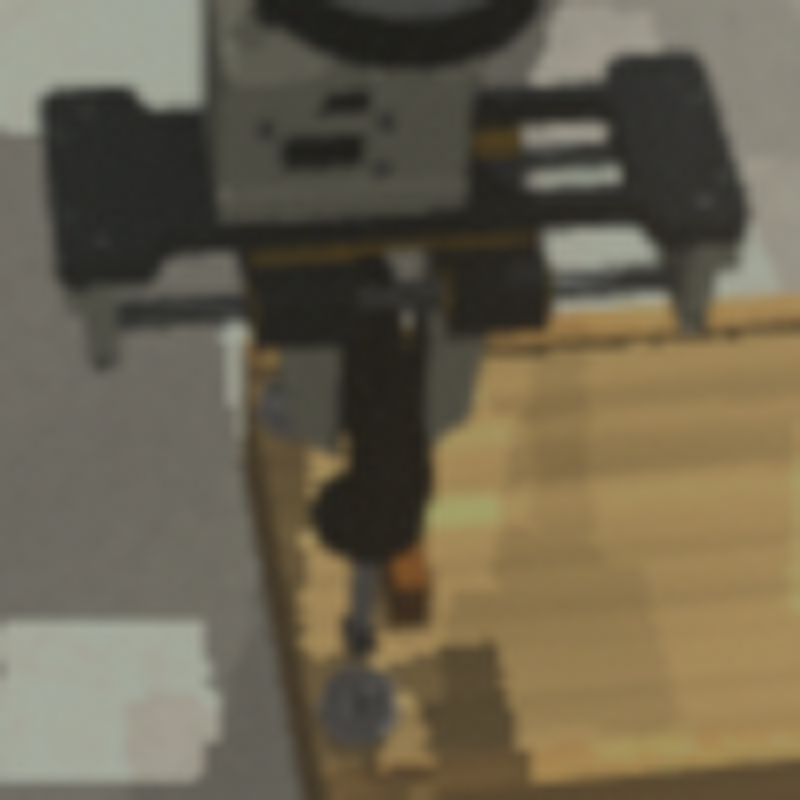

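View pics/sd34.png

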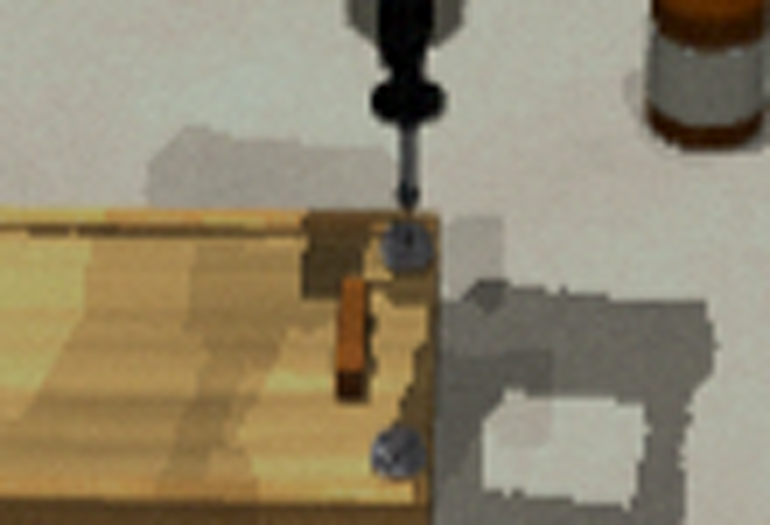

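Emit:
{"method": "play_rows", "body": {
  "moves": [255,0.3,0.6,5,-1,255,0.3,0.6,15,-1,255,0.3,0.6,22,-1,255,0.3,0.6,26,-1,255,0.3,0.6,29,-1,255,0.3,0.6,30.5,-1,255,0.3,0.6,30.5,-1]
}}

```text
time: 44.32
tool_pos: [595.8, -61.0, 195.5]
tcp_rot: [3.141, 0.0, 3.07]
contact_force: [-1.4, 0.1, 0.3]
grip_width: 22.0
```

```bash
python3 - <<'E'
from h import *
o=state()
E
```

```text
t 44.32 tcp [595.8 -61.  195.5] rot [179.99   0.   175.89] F [-1.4  0.1  0.3] M [ 0.32  0.21 -0.04] w 22.0 q [-0.23  0.52  1.39  0.    1.23 -1.73]
```

Emit:
{"method": "play_rows", "body": {
  "moves": [255,0,0,1,0,255,0,0,2,0,255,0,0,2.5,0,255,0,0,2.5,0]
}}

```text
time: 44.65
tool_pos: [596.5, -61.2, 195.0]
tcp_rot: [-3.141, 0.003, 3.07]
contact_force: [-2.7, 1.0, 11.7]
grip_width: 22.0
```

Emit:
{"method": "play_rows", "body": {
  "moves": [255,0,0,1,0,255,0,0,1.3,2,255,0,0,1.4,7,255,0,0,1.5,14,255,0,0,1.65,21,255,0,0,1.8,28,255,0,0,1.9,35,255,0,0,2.0,42]
}}

```text
time: 45.32
tool_pos: [596.9, -61.7, 194.1]
tcp_rot: [3.139, 0.005, 2.331]
contact_force: [-3.6, 0.0, 15.8]
grip_width: 21.9
```

Emit:
{"method": "play_rows", "body": {
  "moves": [255,0,0,0.1,7,255,0,0,0.2,14,255,0,0,0.35,21,255,0,0,0.5,28,255,0,0,0.6,35,255,0,0,0.7,42,255,0,0,0.8,49,255,0,0,0.95,56]
}}

```text
time: 45.98
tool_pos: [596.3, -61.6, 193.0]
tcp_rot: [3.138, 0.001, 1.354]
contact_force: [-5.1, -0.1, 16.7]
grip_width: 21.7
```

```bash
python3 - <<'E'
from h import *
o=state()
E
```

```text
t 45.98 tcp [596.3 -61.6 193. ] rot [1.7977e+02 5.0000e-02 7.7560e+01] F [-5.1 -0.1 16.7] M [-0.01  1.35  0.06] w 21.7 q [-0.23  0.52  1.4  -0.    1.22 -0.01]
```

Driving well; continue (q6 has room for ~170° more).

Emit:
{"method": "play_rows", "body": {
  "moves": [255,0,0,0.2,7,255,0,0,0.3,14,255,0,0,0.45,21,255,0,0,0.6,28,255,0,0,0.7,35,255,0,0,0.8,42,255,0,0,0.9,49,255,0,0,1.05,56]
}}

```text
time: 46.65
tool_pos: [596.8, -61.3, 192.0]
tcp_rot: [3.139, -0.004, 0.376]
contact_force: [-3.6, 0.5, 16.1]
grip_width: 21.7
```

Emit:
{"method": "play_rows", "body": {
  "moves": [255,0,0,0.1,7,255,0,0,0.2,14,255,0,0,0.35,21,255,0,0,0.5,28,255,0,0,0.6,35,255,0,0,0.75,42,255,0,0,0.85,49,255,0,0,1.0,56]
}}

```text
time: 47.32
tool_pos: [596.9, -61.8, 191.0]
tcp_rot: [-3.14, -0.005, -0.601]
contact_force: [-3.3, -1.1, 15.5]
grip_width: 21.9
```

Emit:
{"method": "play_rows", "body": {
  "moves": [255,0,0,0.1,7,255,0,0,0.2,14,255,0,0,0.35,21,255,0,0,0.5,28,255,0,0,0.6,35,255,0,0,0.75,42,255,0,0,0.85,49,255,0,0,0.95,54]
}}

```text
time: 47.98
tool_pos: [596.4, -61.7, 190.0]
tcp_rot: [-3.138, -0.002, -1.544]
contact_force: [-4.3, 0.1, 16.1]
grip_width: 22.0
```

```bash
python3 - <<'E'
from h import *
o=state()
E
```

```text
t 47.98 tcp [596.4 -61.7 190. ] rot [-1.7978e+02 -1.2000e-01 -8.8450e+01] F [-4.3  0.1 16.1] M [0.11 1.17 0.06] w 22.0 q [-0.23  0.52  1.4  -0.    1.21  2.88]
```

Lift, turn back 180°, re-engage.

Emit:
{"method": "play_rows", "body": {
  "moves": [255,0,0,-4,0,255,0,0,-12,0,255,0,0,-20,0,255,0,0,-20,-7,255,0,0,-20,-14,255,0,0,-20,-21,255,0,0,-20,-28,255,0,0,-20,-35]
}}

```text
time: 48.65
tool_pos: [596.0, -61.2, 207.0]
tcp_rot: [-3.141, -0.0, -0.92]
contact_force: [-0.6, -0.3, -1.8]
grip_width: 22.1
```

Emit:
{"method": "play_rows", "body": {
  "moves": [255,0,0,0,-7,255,0,0,0,-14,255,0,0,0,-21,255,0,0,0,-28,255,0,0,0,-35,255,0,0,0,-42,255,0,0,0,-49,255,0,0,0,-56]
}}

```text
time: 49.32
tool_pos: [596.0, -61.1, 207.0]
tcp_rot: [-3.142, -0.0, 0.058]
contact_force: [-0.1, 0.4, -0.9]
grip_width: 21.7
```

Emit:
{"method": "play_rows", "body": {
  "moves": [255,0,0,0,-7,255,0,0,0,-14,255,0,0,0,-21,255,0,0,0,-28,255,0,0,0,-35,255,0,0,0,-42,255,0,0,0,-49,255,0,0,0,-56]
}}

```text
time: 49.98
tool_pos: [596.0, -61.2, 207.0]
tcp_rot: [3.141, -0.0, 1.035]
contact_force: [0.2, 0.4, -1.2]
grip_width: 21.8
```

Emit:
{"method": "play_rows", "body": {
  "moves": [255,0,0,0,-7,255,0,0,0,-14,255,0,0,0,-21,255,0,0,0,-28,255,0,0,0,-33,255,0,0,0,-33,255,0,0,0,-33,255,0,0,0,-33]
}}

```text
time: 50.65
tool_pos: [595.9, -61.1, 206.9]
tcp_rot: [3.141, 0.0, 1.602]
contact_force: [-0.2, 0.8, -1.3]
grip_width: 21.9
```

Emit:
{"method": "play_rows", "body": {
  "moves": [255,0,0,6,0,255,0,0,12,0,255,0,0,16,0,255,0,0,18,0,255,0,0,19,0,255,0,0,20.2,0,255,0,0,20.2,0]
}}

```text
time: 51.23
tool_pos: [596.6, -61.3, 189.8]
tcp_rot: [3.137, 0.001, 1.604]
contact_force: [-4.9, 1.0, 18.2]
grip_width: 22.1
```

```bash
python3 - <<'E'
from h import *
o=state()
E
```

```text
t 51.23 tcp [596.6 -61.3 189.8] rot [1.7976e+02 8.0000e-02 9.1890e+01] F [-4.9  1.  18.2] M [0.17 1.21 0.03] w 22.1 q [-0.23  0.52  1.4  -0.    1.21 -0.26]
```

Emit:
{"method": "play_rows", "body": {
  "moves": [255,0,0,0.1,7,255,0,0,0.2,14,255,0,0,0.35,21,255,0,0,0.5,28,255,0,0,0.6,35,255,0,0,0.7,42,255,0,0,0.85,49,255,0,0,1.0,56]
}}

```text
time: 51.9
tool_pos: [596.7, -61.2, 188.8]
tcp_rot: [3.138, -0.003, 0.62]
contact_force: [-3.9, 1.2, 17.9]
grip_width: 21.6
```

Emit:
{"method": "play_rows", "body": {
  "moves": [255,0,0,0.1,7,255,0,0,0.2,14,255,0,0,0.35,21,255,0,0,0.5,28,255,0,0,0.6,35,255,0,0,0.7,42,255,0,0,0.85,49,255,0,0,1.0,56]
}}

```text
time: 52.57
tool_pos: [597.0, -61.6, 187.8]
tcp_rot: [-3.141, -0.006, -0.357]
contact_force: [-3.1, -0.7, 17.9]
grip_width: 21.7
```

Emit:
{"method": "play_rows", "body": {
  "moves": [255,0,0,0.1,6,255,0,0,0.2,12,255,0,0,0.3,18,255,0,0,0.4,23,255,0,0,0.4,28,255,0,0,0.4,33,255,0,0,0.4,36,255,0,0,0.4,36]
}}

```text
time: 53.23
tool_pos: [597.1, -62.0, 188.0]
tcp_rot: [-3.138, -0.005, -0.982]
contact_force: [-4.0, -1.1, 20.0]
grip_width: 21.7
```

```bash
python3 - <<'E'
from h import *
o=state()
E
```

```text
t 53.23 tcp [597.1 -62.  188. ] rot [-179.8    -0.31  -56.29] F [-4.  -1.1 20. ] M [-0.2   1.08  0.04] w 21.7 q [-0.23  0.53  1.4  -0.    1.21  2.32]
```

Emit:
{"method": "play_rows", "body": {
  "moves": [255,0,0,-4,0,255,0,0,-15,0,255,0,0,-35,0,255,0,0,-65,0,255,0,0,-65,0,255,0,0,-65,0]
}}

```text
time: 53.73
tool_pos: [596.5, -61.2, 250.8]
tcp_rot: [-3.139, -0.002, -0.979]
contact_force: [-0.3, -0.5, -2.7]
grip_width: 21.6
```

```bash
python3 - <<'E'
from h import *
o=state(); go([397.1,-334.8,250],-69.7,o)
s=cam("scene");crop(s,245,345,150,230,8,"s35.png")
s=cam("side");crop(s,215,325,170,245,7,"sd35.png")
E
```

```text
t 53.73 tcp [596.5 -61.2 250.8] rot [-1.7986e+02 -1.4000e-01 -5.6110e+01] F [-0.3 -0.5 -2.7] M [0.1  0.13 0.03] w 21.6 q [-0.23  0.48  1.31  0.    1.35  2.32]
shift [1.159e+02 3.181e+02 3.000e-01] turn 13.6
```

View pics/s35.png

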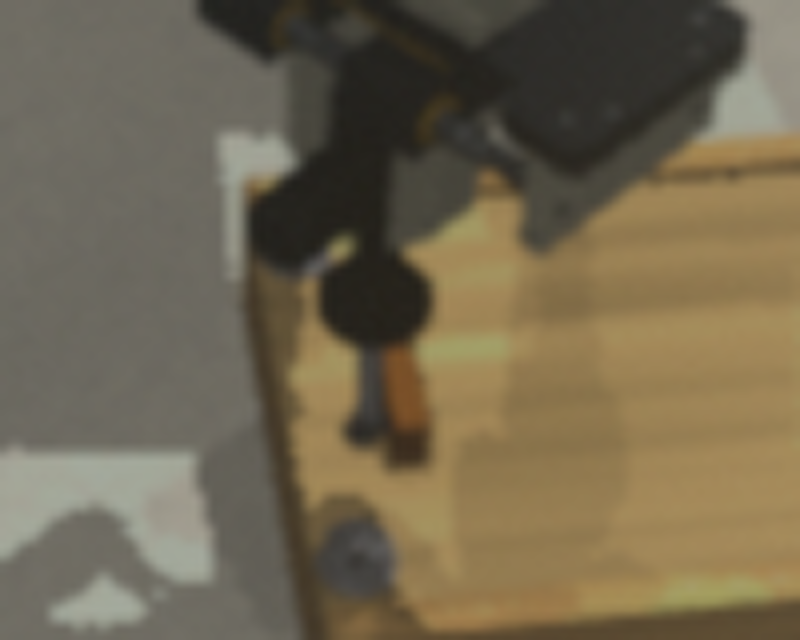

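View pics/sd35.png

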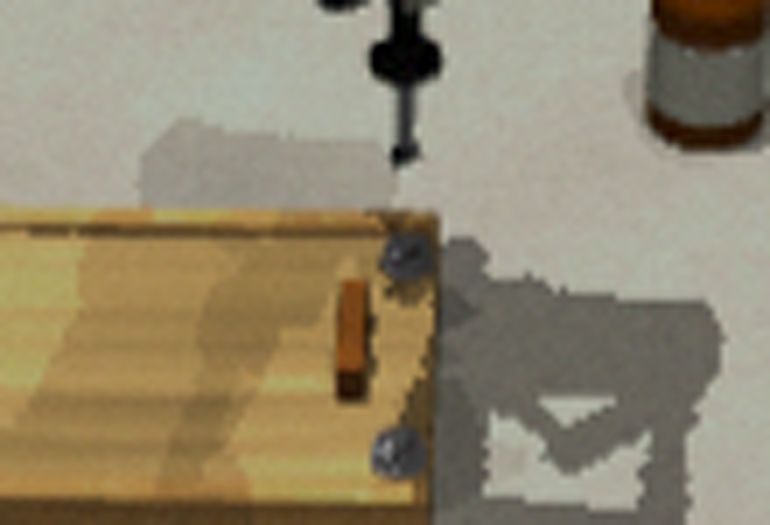

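```bash
python3 - <<'E'
from h import *
s=cam("scene"); print(onz(s,[(235,312)],0), onz(s,[(232,280)],150))
E
```

```text
[[ 801.64879794 -238.9047284     0.        ]] [[ 802.40583097 -235.32276874  150.        ]]
```

Bottle is far from the path. Carry the driver back above the block.

Emit:
{"method": "play_rows", "body": {
  "moves": [255,7,20,0,1,255,18,50,0,3,255,31,85,0,5,255,44,120,0,7,255,57,156,0,9,255,70,192,0,11,255,83,228,0,13,255,95,262,0,13.6]
}}

```text
time: 54.55
tool_pos: [429.5, -287.1, 248.0]
tcp_rot: [3.14, 0.002, -1.218]
contact_force: [0.3, -1.1, -0.1]
grip_width: 21.8
```

Emit:
{"method": "play_rows", "body": {
  "moves": [255,8,25,0,0,255,13,39,0,0,255,13,39,0,0,255,13,39,0,0,255,13,39,0,0,255,13,39,0,0]
}}

```text
time: 55.05
tool_pos: [399.9, -311.0, 248.8]
tcp_rot: [-3.142, 0.001, -1.215]
contact_force: [0.6, -0.3, -1.5]
grip_width: 22.0
```

```bash
python3 - <<'E'
from h import *
o=state(); go([397.1,-334.8,127],-69.7,o)
s=cam("scene");crop(s,130,230,100,210,7,"s36.png")
s=cam("side");crop(s,310,420,170,270,7,"sd36.png")
E
```

```text
t 55.05 tcp [ 399.9 -311.   248.8] rot [-1.800e+02  5.000e-02 -6.962e+01] F [ 0.6 -0.3 -1.5] M [0.14 0.06 0.02] w 22.0 q [-0.81  0.31  1.57  0.    1.26  1.97]
shift [ 21.4  10.9 121.8] turn 0.1
```

View pics/s36.png

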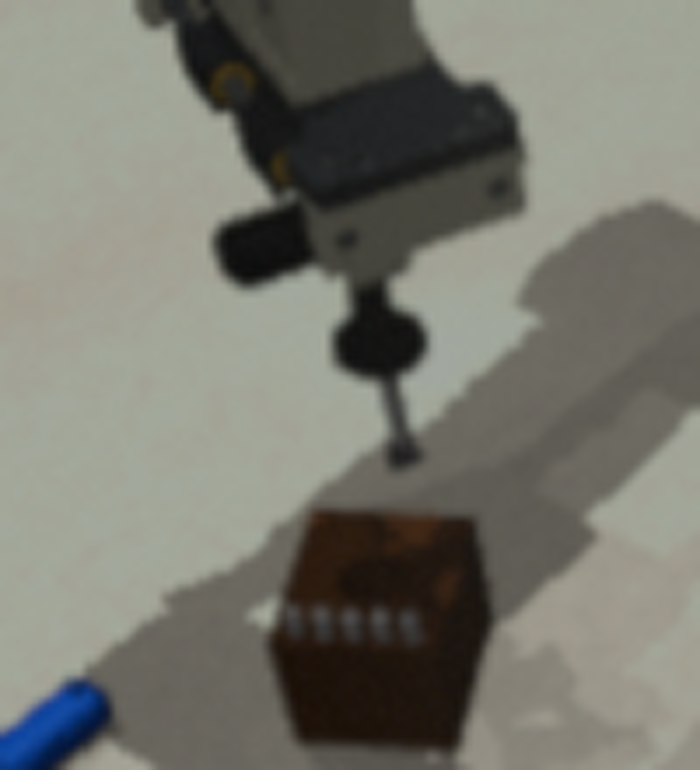

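View pics/sd36.png

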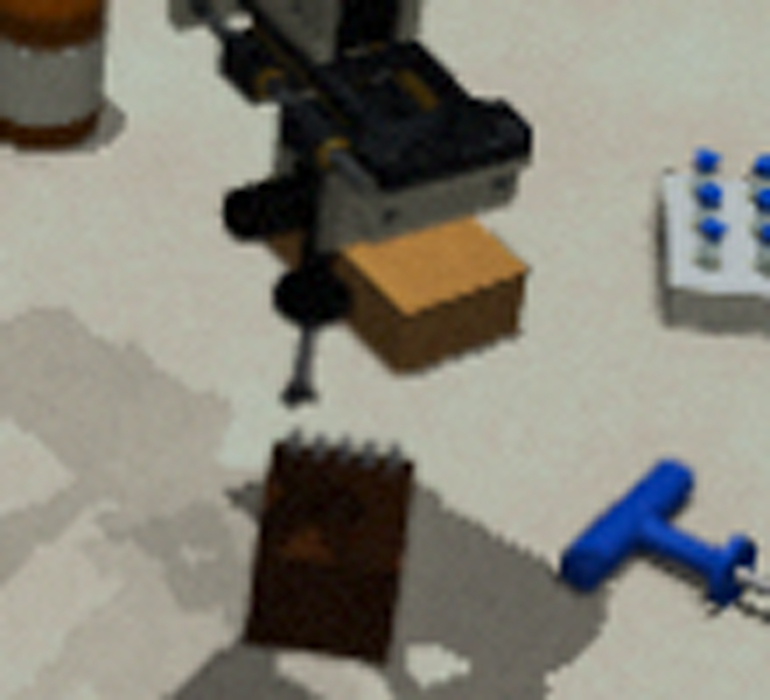

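```bash
python3 - <<'E'
from h import *
o=state();s=cam("scene");d=cam("side")
b=tri(s,(187.3,166.2),d,(352.4,226.4)); k=tri(s,(184.3,148.9),d,(354.6,212.4)); print(b,k)
print((k[0]-b[0]).round(1), "tool frame", (Rt(o).T@(b[0]-o["tool_pos"])).round(1),(Rt(o).T@(k[0]-o["tool_pos"])).round(1))
E
```

```text
t 55.15 tcp [ 400. -311.  249.] rot [-1.80e+02  2.00e-02 -6.96e+01] F [ 0.4 -0.9 -0.6] M [ 0.14  0.06 -0.03] w 21.6 q [-0.81  0.31  1.57  0.    1.26  1.97]
(array([ 402.38965002, -311.27855058,  125.74932625]), np.float64(2.548923464402191)) (array([ 399.93633871, -310.73378992,  186.46679448]), np.float64(5.259261675380619))
[-2.5  0.5 60.7] tool frame [  1.1  -2.2 123.2] [-0.3 -0.1 62.5]
```

Emit:
{"method": "play_rows", "body": {
  "moves": [255,10,5,0,0,255,20,10,0,0,255,21,11,0,0,255,21,11,0,0,255,21,11,15,0,255,21,11,35,0,255,21,11,50,0,255,21,11,50,0]
}}

```text
time: 55.92
tool_pos: [394.9, -334.1, 196.3]
tcp_rot: [3.14, 0.006, -1.217]
contact_force: [-0.4, 0.1, -0.6]
grip_width: 22.0
```

```bash
python3 - <<'E'
from h import *
o=state(); go([397.1,-334.8,127],-69.7,o)
s=cam("scene");crop(s,130,230,100,210,7,"s37.png")
s=cam("side");crop(s,310,420,170,270,7,"sd37.png")
E
```

```text
t 55.92 tcp [ 394.9 -334.1  196.3] rot [179.88   0.33 -69.73] F [-0.4  0.1 -0.6] M [ 0.17  0.16 -0.02] w 22.0 q [-0.85  0.38  1.62  0.    1.15  1.94]
shift [ 1.8 -1.9 69.3] turn -0.0
```

View pics/s37.png

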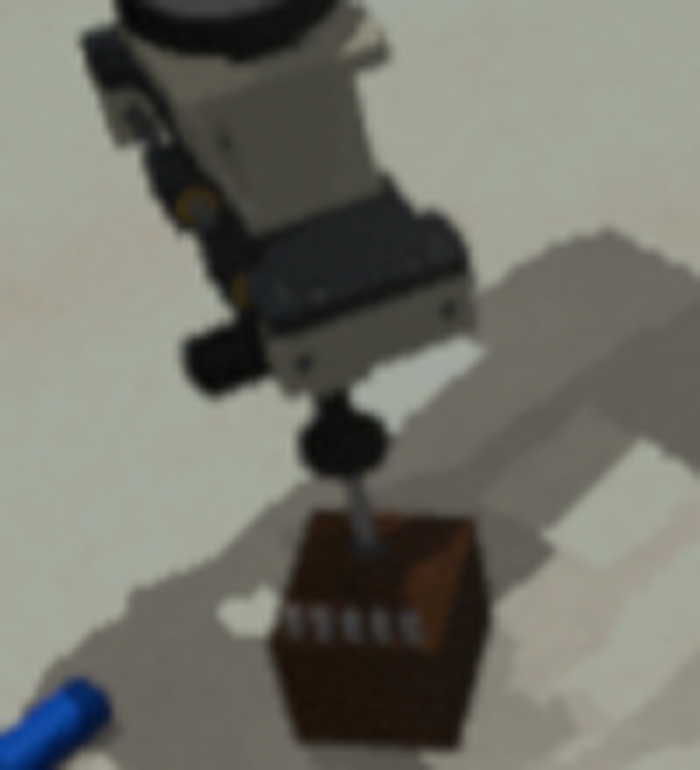

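View pics/sd37.png

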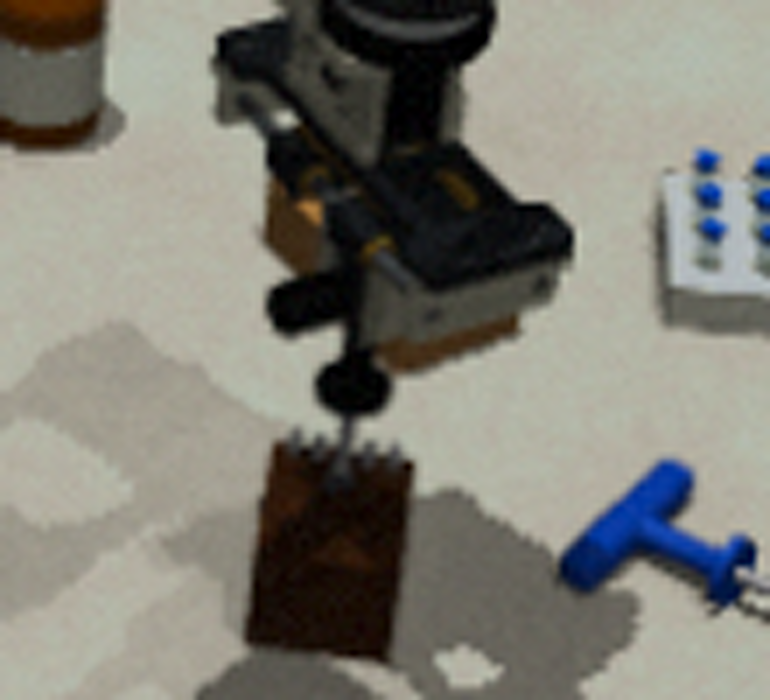

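Emit:
{"method": "play_rows", "body": {
  "moves": [255,0.5,-0.5,0,0,255,0.5,-0.5,8,0,255,0.5,-0.5,16,0,255,0.5,-0.5,25,0,255,0.5,-0.5,25,0]
}}

```text
time: 56.43
tool_pos: [396.1, -334.8, 172.1]
tcp_rot: [3.14, 0.003, -1.217]
contact_force: [0.7, 0.3, -1.5]
grip_width: 22.0
```

```bash
python3 - <<'E'
from h import *
o=state(); go([397.1,-334.8,127],-69.7,o)
s=cam("scene");crop(s,130,230,100,210,7,"s38.png")
E
```

```text
t 56.43 tcp [ 396.1 -334.8  172.1] rot [179.93   0.19 -69.7 ] F [ 0.7  0.3 -1.5] M [0.17 0.11 0.05] w 22.0 q [-0.85  0.41  1.65  0.    1.09  1.94]
shift [ 0.5 -1.  45.1] turn -0.0
```

View pics/s38.png

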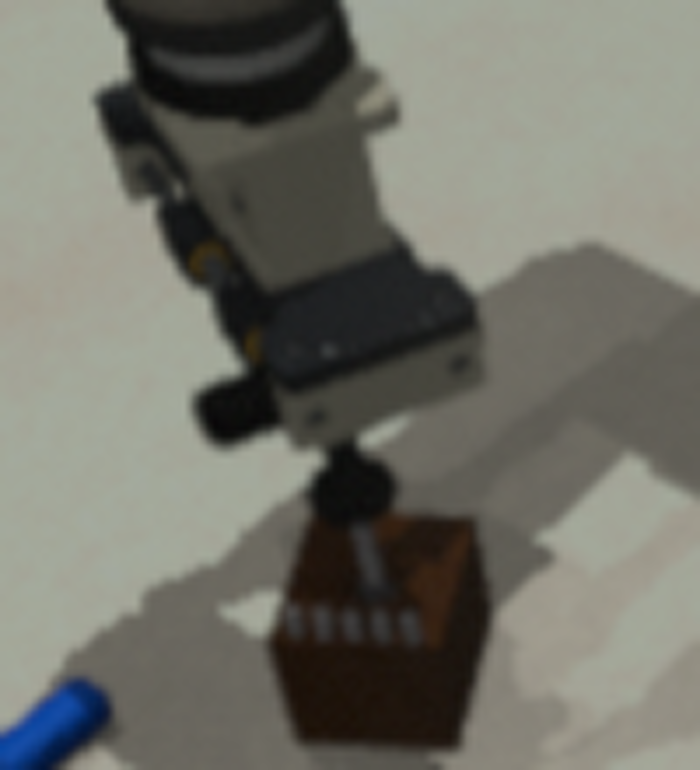

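```bash
python3 - <<'E'
from h import *
c=cam("side");crop(c,335,385,215,265,14,"sd38.png")
c=cam("scene");crop(c,160,210,160,210,14,"s39.png")
E
```

```text
(no output)
```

View pics/sd38.png

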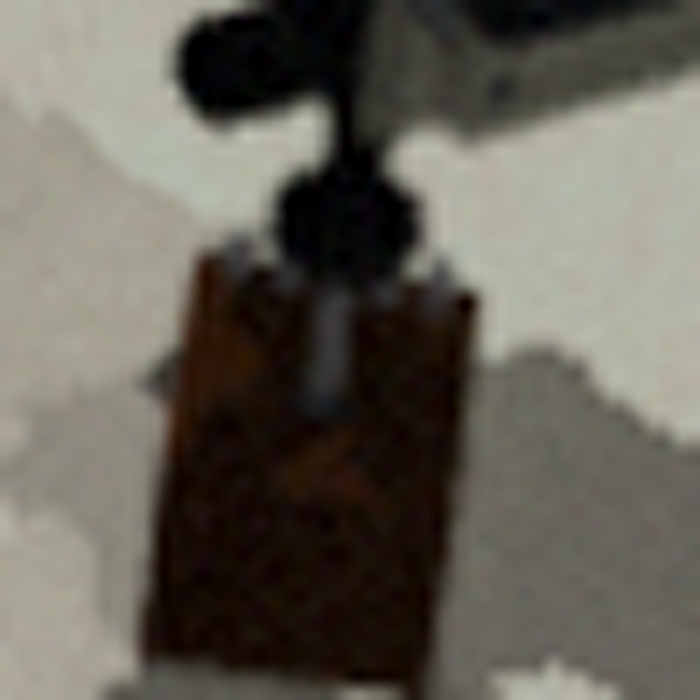

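View pics/s39.png

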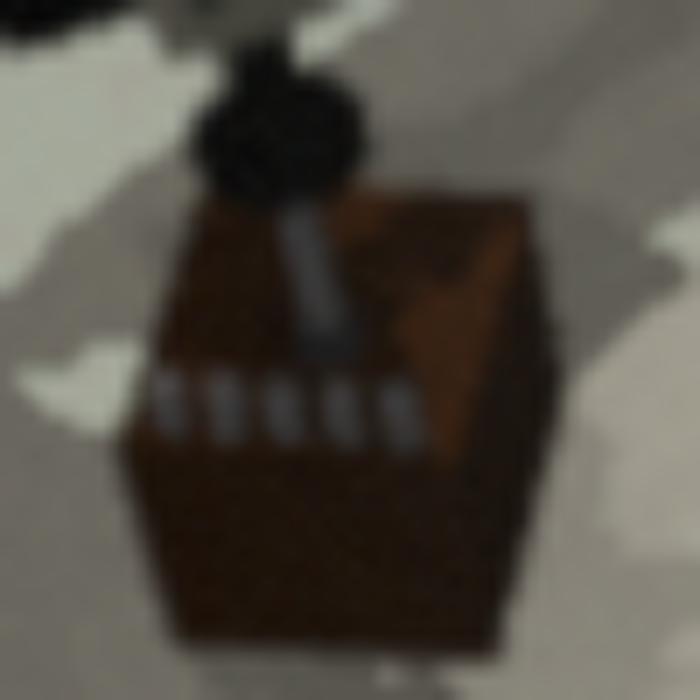

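Emit:
{"method": "play_rows", "body": {
  "moves": [255,0,0,8,0,255,0,0,18,0,255,0,0,28,0,255,0,0,36,0,255,0,0,41,0,255,0,0,43,0,255,0,0,43,0]
}}

```text
time: 57.17
tool_pos: [396.7, -335.4, 130.5]
tcp_rot: [3.141, 0.001, -1.216]
contact_force: [-0.4, 0.7, -1.8]
grip_width: 21.8
```

```bash
python3 - <<'E'
from h import *
o=state()
c=cam("scene");crop(c,130,230,100,210,7,"s40.png")
E
```

```text
t 57.17 tcp [ 396.7 -335.4  130.5] rot [ 1.7998e+02  7.0000e-02 -6.9700e+01] F [-0.4  0.7 -1.8] M [0.16 0.11 0.02] w 21.8 q [-0.85  0.46  1.7   0.    0.98  1.94]
```

View pics/s40.png

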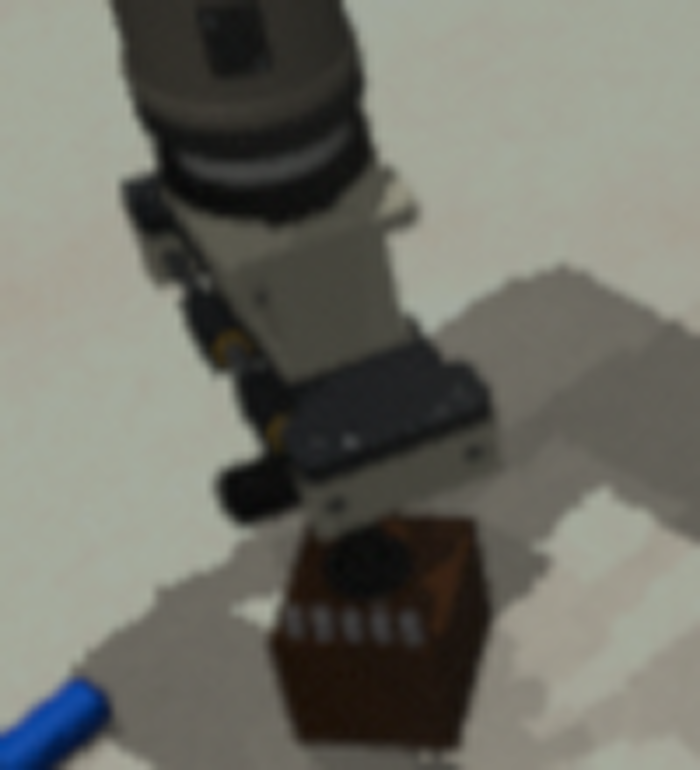

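Emit:
{"method": "play_rows", "body": {
  "moves": [255,0,0,2,0,255,0,0,3,0,255,0,0,4,0,255,0,0,4,0]
}}

```text
time: 57.55
tool_pos: [396.9, -335.7, 127.2]
tcp_rot: [-3.141, -0.0, -1.217]
contact_force: [-0.9, -0.0, -1.3]
grip_width: 21.7
```

Emit:
{"method": "play_rows", "body": {
  "moves": [255,0,0,0.7,0,255,0,0,1.2,0,255,0,0,1.2,0]
}}

```text
time: 57.8
tool_pos: [396.9, -335.7, 126.1]
tcp_rot: [-3.141, -0.0, -1.216]
contact_force: [0.3, -0.4, 0.3]
grip_width: 21.5
```

Emit:
{"method": "play_rows", "body": {
  "moves": [245,0,0,0,0,225,0,0,0,0,200,0,0,0,0,180,0,0,0,0,150,0,0,0,0,130,0,0,0,0,130,0,0,0,0,130,0,0,0,0]
}}

```text
time: 58.47
tool_pos: [396.9, -335.6, 126.0]
tcp_rot: [-3.142, -0.0, -1.217]
contact_force: [-0.2, -0.3, -0.2]
grip_width: 44.1
```

Emit:
{"method": "play_rows", "body": {
  "moves": [130,0,0,-10,0,130,0,0,-30,0,130,0,0,-60,0,130,0,0,-95,0,130,0,0,-125,0,130,0,0,-125,0,130,0,0,-125,0]
}}

```text
time: 59.05
tool_pos: [397.4, -336.2, 253.4]
tcp_rot: [-3.14, -0.005, -1.216]
contact_force: [0.5, 0.3, -0.3]
grip_width: 45.0
```

```bash
python3 - <<'E'
from h import *
o=state(); go([490,-180,255],85.8,o)
c=cam("scene");crop(c,130,230,130,210,7,"s41.png")
c=cam("side");crop(c,310,420,190,270,7,"sd41.png")
E
```

```text
t 59.05 tcp [ 397.4 -336.2  253.4] rot [-179.89   -0.26  -69.7 ] F [ 0.5  0.3 -0.3] M [0.17 0.07 0.03] w 45.0 q [-0.85  0.33  1.53  0.    1.28  1.94]
shift [-114.4 -141.    -1.9] turn -155.5
```

View pics/s41.png

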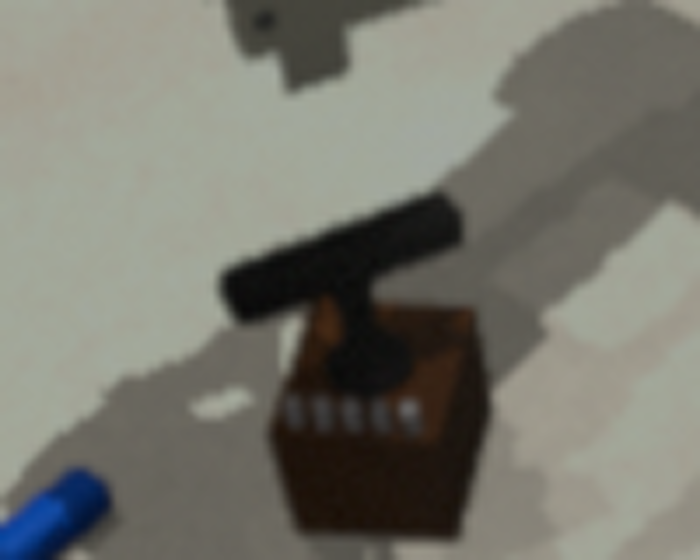

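View pics/sd41.png

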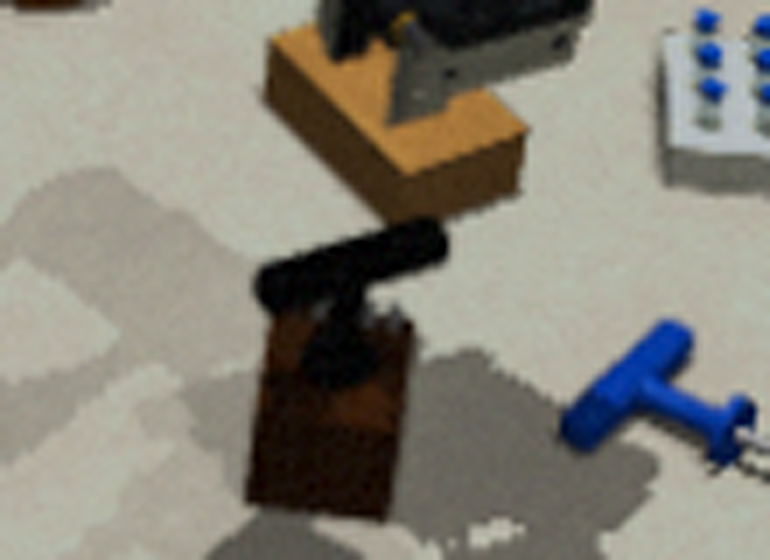

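Emit:
{"method": "play_rows", "body": {
  "moves": [130,-10,-14,0,-7,130,-25,-32,0,-14,130,-40,-50,0,-21,130,-55,-70,0,-28,130,-70,-90,0,-35,130,-85,-110,0,-42,130,-100,-128,0,-49,130,-114,-141,0,-56]
}}

```text
time: 59.82
tool_pos: [489.8, -178.1, 249.3]
tcp_rot: [-3.14, 0.003, -0.232]
contact_force: [-0.1, -0.1, 0.4]
grip_width: 45.1
```

Emit:
{"method": "play_rows", "body": {
  "moves": [130,0,0,0,-7,130,0,0,0,-14,130,0,0,0,-21,130,0,0,0,-28,130,0,0,0,-35,130,0,0,0,-42,130,0,0,0,-49,130,0,0,0,-56]
}}

```text
time: 60.48
tool_pos: [488.9, -179.4, 249.3]
tcp_rot: [-3.138, 0.001, 0.744]
contact_force: [0.1, -0.8, -0.3]
grip_width: 45.0
```

Emit:
{"method": "play_rows", "body": {
  "moves": [130,0,0,0,-7,130,0,0,0,-14,130,0,0,0,-21,130,0,0,0,-28,130,0,0,0,-35,130,0,0,0,-43,130,0,0,0,-43,130,0,0,0,-43]
}}

```text
time: 61.15
tool_pos: [489.1, -179.6, 249.8]
tcp_rot: [-3.139, -0.001, 1.486]
contact_force: [0.2, 0.3, 0.3]
grip_width: 44.7
```

```bash
python3 - <<'E'
from h import *
o=state()
c=cam("wrist");crop(c,0,560,0,420,1.4,"w42.png"); crop(c,160,400,60,200,3.3,"w43.png")
E
```

```text
t 61.15 tcp [ 489.1 -179.6  249.8] rot [-1.7987e+02 -6.0000e-02  8.5150e+01] F [0.2 0.3 0.3] M [ 0.   -0.01  0.02] w 44.7 q [-0.5   0.34  1.53  0.    1.28 -0.41]
```

View pics/w42.png

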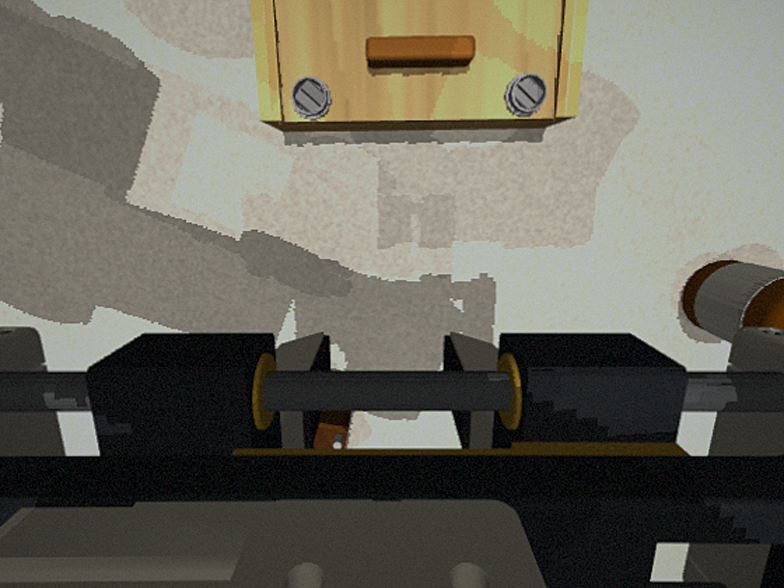

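View pics/w43.png

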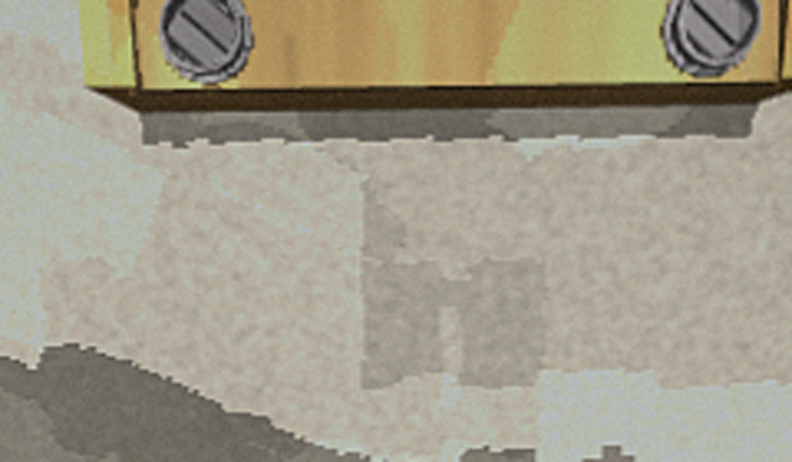

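```bash
python3 - <<'E'
from h import *
c=cam("scene");crop(c,0,560,0,420,1.4,"s44.png")
print(bot.close_job())
E
```

```text
the job is handed in; nothing more can be done
None
```

View pics/s44.png

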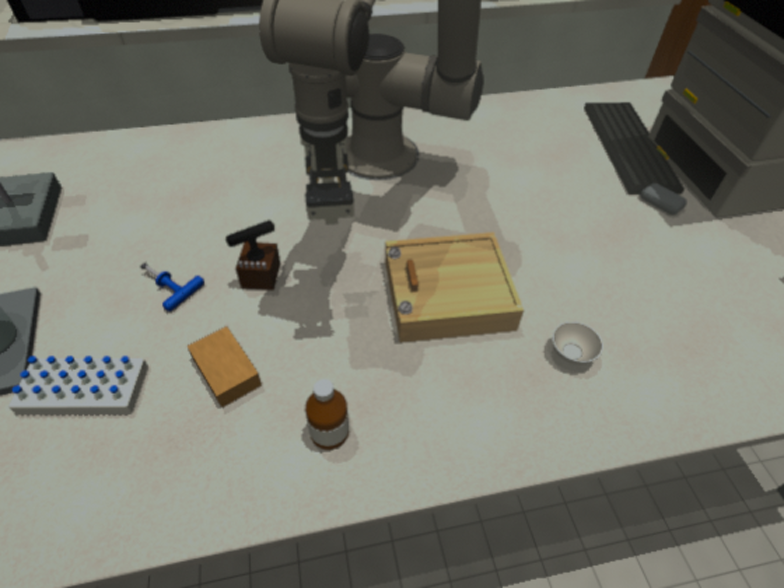

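The job is handed in at about 61 s of the 210 s allowed. I found three columns, laid them in rests 1, 2 and 3, slid the lid shut, drove both screws and stood the black driver back in its block.

**Columns:** a picture taken before closing the lid showed each one seated in its own notch. Their middles lay about 1 mm from the rest points along the case. The last picture shows no loose columns left on the bench.

**Lid:** it stopped at the end of its travel with about 20 N of push. In the final wrist picture its -y edge is flush with the end of the case.

**Screws:** each was pressed with about 16–20 N, with 22 N on screw 0 at its stop, and turned to the full 7.0 rad. Both sank about 7 mm, and turning further made the blade ride up the slot, so they were at their stops. Their slots ended about 41–46° round from the start, which agrees with 7 rad.

**Driver:** two camera views show it upright in the block with its collar on top, and the gripper well clear. The bowl, bottle, carton and the blue driver were not touched.

**What went wrong or disagreed:**
- My first grasp of one column closed on nothing because I lifted too early. I also set the third column down once and gripped it again for a better hold.
- The scene and side cameras disagreed by 3–7 mm in places, so I trusted the contact heights and forces over those pictures.
- One column check read about 6–8 mm off across the case because the arm was still swaying; the picture showed the columns in their notches.

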